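Find the full staple box by feel and sort the stock

TASK

Three look-alike drawer boxes lie on the sloped rack; one is still full of staples, two are empty. Working from left to right, take each box's ball pull and lift only that end a little (a centimetre or so, other end staying on the rack) for a moment to feel its weight; then put the full box in the wooden stock tray and the two empty ones side by side in the green recycling tray, each flat on the tray's floor, right way up and let go. Set them down gently and do not disturb the rubber stamp, glue stick or mug.

Things in the scene. Friction and masses are not known exactly. Their poses are not given: they have to be found in the camera images.
- rack: fixed grey rack; origin: centre of its foot, y along its 460 mm length, z up, x away from the robot. Its top, 104 mm deep, slopes down to -x at 23 deg. Three boxes lie on it 145 mm apart along y, low side against a 7 mm lip. A panel 50 mm high, square to the slope, stands 47 mm uphill of them; 9 mm fins part the places, 35 mm from each knob
- box_left: the left (+y) of three look-alike shut cardboard drawer boxes, blue band, 45 (x) x 84 (y) x 48 (z) mm, ball pull on the +y end. Origin: centre of the underside; at the start x is up the slope, z square to it, y to the robot's left. One of the three is full (0.69 to 0.90 kg), two empty (0.11 to 0.13 kg); which one changes. Contents have 1 to 2 mm of play
- box_left_mid (a point): centre of the left box (without knob), half-way up; the box is taken here across its 45 mm width (x)
- box_left_knob (a point): centre of the left box's wooden ball pull, 16 mm across, 56 mm from the box centre along its y and 30 mm above its underside, on a stem 6 mm thick; pinched across the box's x the box can swing in the fingers. Lifted a few mm uphill as well, the box clears the rub of the lip and its weight reads true
- box_left_foot (a point): middle of the bottom edge of the left box's plain (-y) end
- box_middle: the middle of three look-alike shut cardboard drawer boxes, blue band, 45 (x) x 84 (y) x 48 (z) mm, ball pull on the +y end. Origin: centre of the underside; at the start x is up the slope, z square to it, y to the robot's left. One of the three is full (0.69 to 0.90 kg), two empty (0.11 to 0.13 kg); which one changes. Contents have 1 to 2 mm of play
- box_middle_mid (a point): centre of the middle box (without knob), half-way up; the box is taken here across its 45 mm width (x)
- box_middle_knob (a point): centre of the middle box's wooden ball pull, 16 mm across, 56 mm from the box centre along its y and 30 mm above its underside, on a stem 6 mm thick; pinched across the box's x the box can swing in the fingers. Lifted a few mm uphill as well, the box clears the rub of the lip and its weight reads true
- box_middle_foot (a point): middle of the bottom edge of the middle box's plain (-y) end
- box_right: the right (-y) of three look-alike shut cardboard drawer boxes, blue band, 45 (x) x 84 (y) x 48 (z) mm, ball pull on the +y end. Origin: centre of the underside; at the start x is up the slope, z square to it, y to the robot's left. One of the three is full (0.69 to 0.90 kg), two empty (0.11 to 0.13 kg); which one changes. Contents have 1 to 2 mm of play
- box_right_mid (a point): centre of the right box (without knob), half-way up; the box is taken here across its 45 mm width (x)
- box_right_knob (a point): centre of the right box's wooden ball pull, 16 mm across, 56 mm from the box centre along its y and 30 mm above its underside, on a stem 6 mm thick; pinched across the box's x the box can swing in the fingers. Lifted a few mm uphill as well, the box clears the rub of the lip and its weight reads true
- box_right_foot (a point): middle of the bottom edge of the right box's plain (-y) end
- stock_tray: light wooden stock tray, for the full box: 150 (x) x 215 (y) x 36 (z) mm outside, open on top, walls and floor 4 mm thick, fixed. Origin at the centre of its underside. The two trays stand left and right in front of the rack, and change sides
- recycle_tray: green plastic recycling tray, for the empty boxes: 150 (x) x 215 (y) x 36 (z) mm outside, open on top, walls and floor 4 mm thick, fixed. Origin at the centre of its underside. The two trays stand left and right in front of the rack, and change sides
- rubber_stamp: wooden rubber stamp, 28x64x69 mm, standing between the two trays; loose, not to be disturbed. Origin at the centre of its underside
- glue_stick: white and blue glue stick, 27 mm thick, 90 mm tall, standing between the trays and the rack; loose, not to be disturbed. Origin at the centre of its underside
- coffee_mug: white mug, 82 mm across, 94 mm tall, left of the rack; loose, not to be disturbed. Origin at the centre of its underside

How it is judged:
On the way, in this order (a step that is already met when the one before it is completed fails the run):
1. the left box is tipped up by its knob end (about 4 to 20 degrees) while the bottom edge of its other end stays within 10 mm of where it was (angle between box_left's own y axis and vertical between 1.2208 and 1.5058 rad and distance of box_left_foot from where it was at the start of the episode below 0.01 m), for 0.2 s.
2. the middle box is tipped up by its knob end (about 4 to 20 degrees) while the bottom edge of its other end stays within 10 mm of where it was (angle between box_middle's own y axis and vertical between 1.2208 and 1.5058 rad and distance of box_middle_foot from where it was at the start of the episode below 0.01 m), for 0.2 s.
3. the right box is tipped up by its knob end (about 4 to 20 degrees) while the bottom edge of its other end stays within 10 mm of where it was (angle between box_right's own y axis and vertical between 1.2208 and 1.5058 rad and distance of box_right_foot from where it was at the start of the episode below 0.01 m), for 0.2 s.
At the end, for the whole second after the job is handed in: each box rests upright (within 7 degrees) and still on a tray floor, centre within 55 mm (tray x) and 90 mm (tray y) of the tray centre and at most 36 mm above its underside; the full box (over 3 N on the tray) in the wooden tray, the empty ones (under 3 N) in the green tray (((x of box_left_mid in the frame of stock_tray between -0.055 and 0.055 m and y of box_left_mid in the frame of stock_tray between -0.09 and 0.09 m and z of box_left_mid in the frame of stock_tray below 0.036 m and contact force between box_left and stock_tray above 3 N) or (x of box_left_mid in the frame of recycle_tray between -0.055 and 0.055 m and y of box_left_mid in the frame of recycle_tray between -0.09 and 0.09 m and z of box_left_mid in the frame of recycle_tray below 0.036 m and contact force between box_left and recycle_tray below 3 N)) and angle between each of box_left, box_middle, box_right's own z axis and vertical below 0.12 rad and linear speed of each of box_left, box_middle, box_right below 0.02 m/s and ((x of box_middle_mid in the frame of stock_tray between -0.055 and 0.055 m and y of box_middle_mid in the frame of stock_tray between -0.09 and 0.09 m and z of box_middle_mid in the frame of stock_tray below 0.036 m and contact force between box_middle and stock_tray above 3 N) or (x of box_middle_mid in the frame of recycle_tray between -0.055 and 0.055 m and y of box_middle_mid in the frame of recycle_tray between -0.09 and 0.09 m and z of box_middle_mid in the frame of recycle_tray below 0.036 m and contact force between box_middle and recycle_tray below 3 N)) and ((x of box_right_mid in the frame of stock_tray between -0.055 and 0.055 m and y of box_right_mid in the frame of stock_tray between -0.09 and 0.09 m and z of box_right_mid in the frame of stock_tray below 0.036 m and contact force between box_right and stock_tray above 3 N) or (x of box_right_mid in the frame of recycle_tray between -0.055 and 0.055 m and y of box_right_mid in the frame of recycle_tray between -0.09 and 0.09 m and z of box_right_mid in the frame of recycle_tray below 0.036 m and contact force between box_right and recycle_tray below 3 N))); the robot touches nothing.
It fails at once if the rubber stamp is pushed more than 25 mm (distance of rubber_stamp from where it was at the start of the episode above 0.025 m).
It fails at once if the glue stick is pushed more than 25 mm (distance of glue_stick from where it was at the start of the episode above 0.025 m).
It fails at once if the coffee mug is pushed more than 25 mm (distance of coffee_mug from where it was at the start of the episode above 0.025 m).
It fails at once if a box is set down hard or pressed with more than 150 N on a tray (contact force between any of box_left, box_middle, box_right and stock_tray above 150 N or contact force between any of box_left, box_middle, box_right and recycle_tray above 150 N).
It also fails if it takes over 72 s, if anything falls off the work surface, if the arm or the gripper's body presses on something with over 40 N, if the wrist force passes 120 N, or if a joint passes its speed limit or range.

ROBOT

A 7-joint arm with a two-finger parallel gripper is mounted at the origin on a cart in front of the work surface, level with it; the furniture and walls round the work are solid. World frame = base frame: x ahead of the robot, y to its left, z up, the work surface at z = 0. Lengths are in m, angles in rad, forces in N, time in s.
With the tool pointing down it reaches from about 0.4 to 0.9 m from the base axis. Payload 5.5 kg.
Tool frame: the origin (TCP) lies at the very end of the fingers, on their centre line; the grasp point (between the pads) lies 19 mm behind it; x points along the fingers, y is the direction in which the jaws open and shut, and the axes are right-handed (so a half turn about x gives the same grasp; the last joint's range is limited). The gripper opens to 92 mm and grips with 3 to 60 N. Pads are 19 mm wide; open, the fingers measure 130 mm over their backs; the gripper's body (75 mm by 190 mm) begins 47 mm behind the grasp point.
Start: joints at [-0.882, 0.501, -0.427, 1.55, 0.221, 1.138, -0.21], TCP at [0.268, 0.592, 0.227] pointing down, gripper open.
Joint ranges: [-2.88, 2.88], [-0.31, 2.03], [-1.54, 1.56], [0.2, 2.42], [-1.41, 4.55], [0.19, 2.02], [-2.57, 2.57]. Speed limits (rad/s): [2.57, 2.57, 3.14, 3.14, 3.14, 3.14, 3.14].

INTERFACE

Orientations are given as a unit quaternion [w, x, y, z].
In Python, from bench import manip gives the robot as it stands. The module is installed in compiled form; this text tells all that it offers.
- The arm moves only by the tool jog_arm, never from a script. Its argument "moves" is a list of rows, each an object with "translation": the shift along the world's x, y, z in mm, a list of three; "twist": the turn, a rotation vector about the world's x, y, z in degrees, a list of three. A call has 1 to 12 rows; each row is the pose to reach, as a shift and turn from the pose commanded when the call began; what a row does not reach only later rows make up. A row lasts 1/8 s, in which the tool goes at most 62.5 mm and 10.7 degrees, less where a joint would pass 70% of its speed; a pose out of reach is approached as far as the arm can. A call with a gripper value outside its range is refused whole. "jaw" is the finger opening in mm, from 0 to 91.8, set as the call begins (left out, the last holds). The fingers move at their own pace and stop on an object; "squeeze" is the grip in N (left out, the last holds). Time passes only in rows, so rows that repeat a pose let the fingers close. It gives the time, the measured TCP pose, the force and the opening at its end, in the units of the state.
- manip.state(): the state, without advancing time (a new reading comes with each control period).
- manip.capture(name): name is "scene" or "top" or "wrist"; returns a dict with "img" (480x640x3 uint8, blue, green, red), "mtx" (3x3 intrinsics, pixels), "pose" (4x4, takes a point from camera to world coordinates); the wrist camera has in their place "mount" (4x4, takes a point from camera to tool coordinates, whose origin is the TCP and whose axes are the tool frame's). Camera axes: x right, y down, z forward; pixel columns grow to the right and rows downward; lengths in m; the calibration is good to about 2 mm. The wrist camera is an equidistant fisheye: a pixel r from the principal point sees the ray r / f radians off the axis. A picture is of the moment at which its call begins: read the wrist's pose just before it. There is no depth.
- manip.hand_in(): hands the job in, once; it reports no verdict.
Trained networks look in the newest picture that a camera, given by its name, has taken for a name from the list of things; names that differ only in an ending like _2 or _b are one class to them, and where a whole thing is asked for, a point or a joint stands for the part that bears it (a point fixed in the world has none). Each returns a list of dicts, best first, with "confidence" (0 to 1); they miss things now and then, are a little off and sometimes report something else, mostly with a low value. They report only what shows in the picture. A call takes as long as a camera call.
- manip.look_for(camera, label): "pixel" ([row, column] in pixels, amid what is visible of it).
- manip.outline_of(camera, label): "mask" (480x640 bool, what is visible of it) and "pixel" ([row, column] in pixels, amid what is visible of it).
The state is a dict: "clock": time; "joint_pos": joint angles; "dq": joint speeds; "joint_torque": joint torques, N m; "eef_pos": TCP position; "orientation": TCP orientation; "contact_force": force on the tool from outside, world axes, zero at the start; "torque": the same for the moment, N m; "gripper_width": finger opening in m.
Only numpy, scipy, OpenCV 4.12 (cv2) and the standard library are available. Lean on these libraries where they do the work, as an engineer would, in place of code of your own. Each camera call takes 0.05 s, during which the arm holds its last target.

## Working session

There is one attempt and no reset: what is moved stays moved. The work goes in short steps, Python scripts to look and compute and a tool call to move; the robot and the scene stay as the last step left them, time stands still between calls to the robot, and variables do not carry over. Pictures are saved under pics/ and viewed, and the job is handed in when it is done.

Besides the shell and the picture viewer there is one more tool, called after "Emit:" as name(argument=value, ...) on one line, values as JSON. jog_arm: Moves the arm, as the interface text tells. Its arguments: {"type":"object","properties":{"moves":{"type":"array"},"jaw":{"type":"number"},"squeeze":{"type":"number"}},"required":["moves"]}

```bash
mkdir -p pics; python3 - <<'E'
from bench import manip
import cv2,numpy as np
s=manip.state();print({k:np.round(v,4).tolist() for k,v in s.items()})
for n in("scene","top","wrist"):
    c=manip.capture(n);cv2.imwrite(f"pics/{n}0.png",c["img"])
    print(n,np.round(c["mtx"],2).tolist(),np.round(c.get("pose",c.get("mount")),4).tolist())
    for l in["rack","box_left","box_middle","box_right","box_left_knob","box_middle_knob","box_right_knob","stock_tray","recycle_tray","rubber_stamp","glue_stick","coffee_mug"]:
        print(n,l,[(np.round(d["pixel"]).tolist(),round(d["confidence"],2)) for d in manip.look_for(n,l)[:4]])
E
```

```text
{'clock': 0.0, 'joint_pos': [-0.8817, 0.5018, -0.4268, 1.5515, 0.2208, 1.1382, -0.2103], 'dq': [0.0004, 0.001, 0.0002, -0.0021, -0.0003, -0.0003, 0.0004], 'joint_torque': [-0.0004, -56.6583, -5.8166, -27.9121, -0.0688, 0.0306, 0.0002], 'eef_pos': [0.2683, 0.5913, 0.2257], 'orientation': [0.691, 0.1488, 0.6913, -0.1501], 'contact_force': [-0.3669, -1.6369, 0.2206], 'torque': [-0.0001, 0.0003, -0.0183], 'gripper_width': 0.0918}
scene [[554.41, 0.0, 319.7], [0.0, 554.41, 255.1], [0.0, 0.0, 1.0]] [[0.5, -0.5932, 0.631, -0.3586], [-0.8658, -0.324, 0.3814, -0.4317], [-0.0218, -0.7369, -0.6756, 1.0453], [0.0, 0.0, 0.0, 1.0]]
scene rack [([257.0, 396.0], 0.8)]
scene box_left [([238.0, 333.0], 0.74)]
scene box_middle [([259.0, 377.0], 0.72)]
scene box_right [([286.0, 262.0], 0.63), ([326.0, 329.0], 0.58), ([277.0, 431.0], 0.56)]
scene box_left_knob [([240.0, 331.0], 0.61)]
scene box_middle_knob [([275.0, 431.0], 0.72), ([257.0, 375.0], 0.64)]
scene box_right_knob [([275.0, 428.0], 0.95)]
scene stock_tray [([351.0, 403.0], 0.82)]
scene recycle_tray [([262.0, 376.0], 0.68), ([321.0, 328.0], 0.3
[... 695 characters left out ...]
292.0, 272.0], 0.67)]
top rubber_stamp [([302.0, 366.0], 0.56), ([199.0, 446.0], 0.29)]
top glue_stick [([202.0, 378.0], 0.54), ([256.0, 372.0], 0.51)]
top coffee_mug [([197.0, 168.0], 0.85), ([202.0, 310.0], 0.21)]
wrist [[371.65, 0.0, 316.77], [0.0, 371.65, 248.36], [0.0, 0.0, 1.0]] [[0.0002, -0.3089, 0.9511, -0.159], [1.0, -0.0005, -0.0004, 0.0006], [0.0006, 0.9511, 0.3089, -0.0841], [0.0, 0.0, 0.0, 1.0]]
wrist rack []
wrist box_left []
wrist box_middle []
wrist box_right []
wrist box_left_knob []
wrist box_middle_knob []
wrist box_right_knob []
wrist stock_tray [([461.0, 5.0], 0.69)]
wrist recycle_tray [([408.0, 193.0], 0.69)]
wrist rubber_stamp []
wrist glue_stick []
wrist coffee_mug []
```

View pics/top0.png

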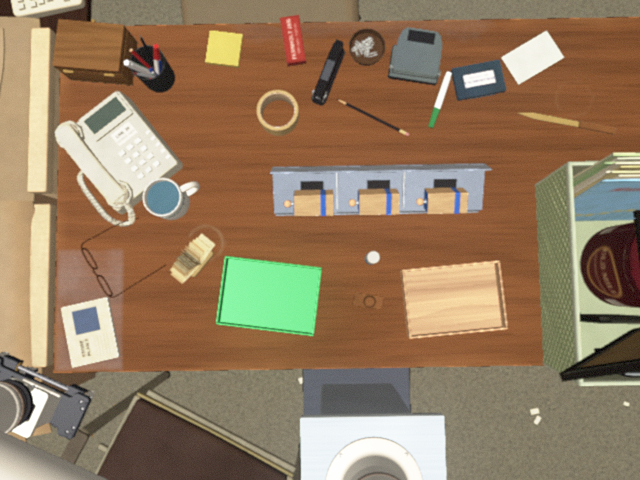

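View pics/scene0.png

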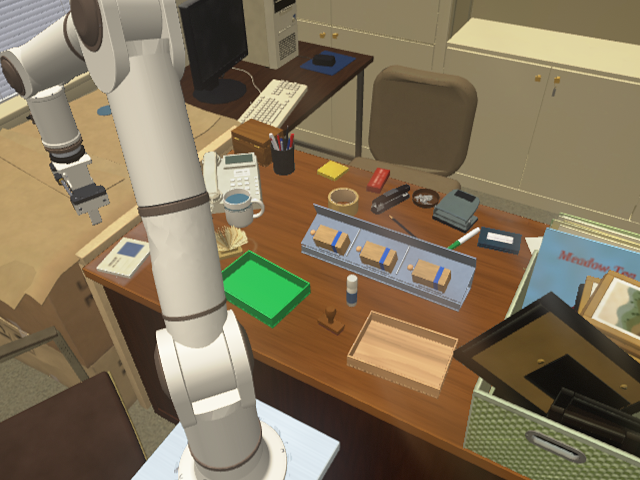

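```bash
python3 - <<'E'
import cv2
i=cv2.imread('pics/top0.png')
cv2.imwrite('pics/topcrop.png',cv2.resize(i[160:240,270:480],None,fx=3.8,fy=3.8,interpolation=cv2.INTER_CUBIC))
cv2.imwrite('pics/topcrop2.png',cv2.resize(i[170:370,190:520],None,fx=2.4,fy=2.4,interpolation=cv2.INTER_CUBIC))
i=cv2.imread('pics/scene0.png')
cv2.imwrite('pics/sccrop.png',cv2.resize(i[200:320,290:490],None,fx=4,fy=4,interpolation=cv2.INTER_CUBIC))
E
```

```text
(no output)
```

View pics/topcrop.png

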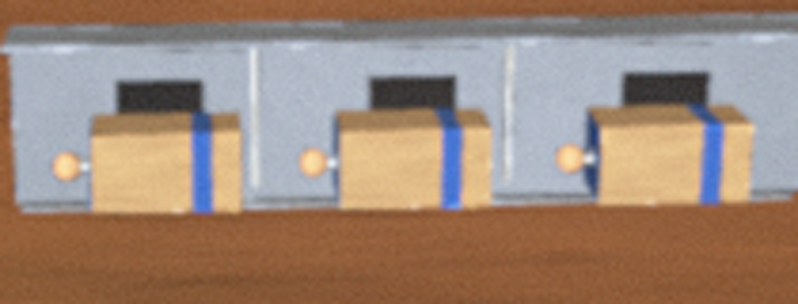

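View pics/topcrop2.png

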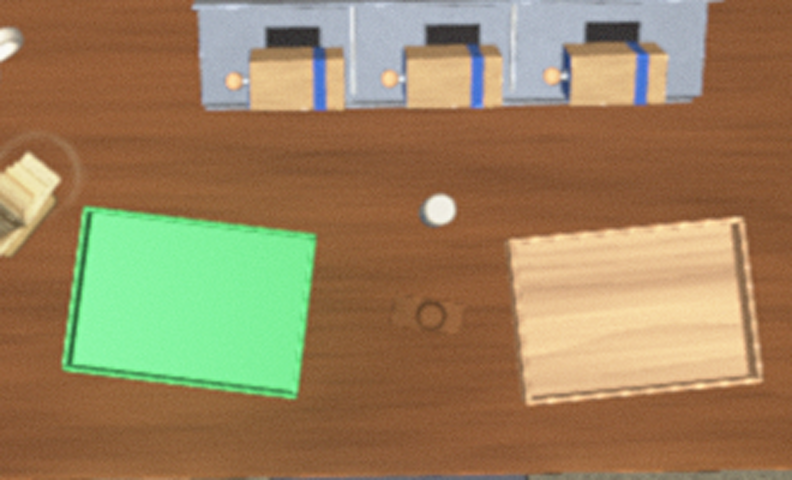

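View pics/sccrop.png

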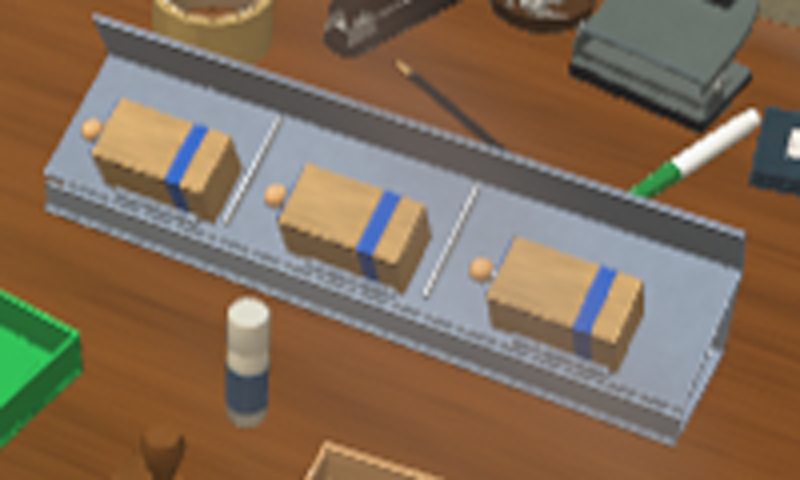

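```bash
cat > h.py <<'E'
import numpy as np
T=dict(m=np.array([[575.13,0,321.85],[0,575.13,234.28],[0,0,1]]),p=np.array([[-0.0152,-0.9967,0.0798,0.4498],[-0.9999,0.0156,0.0032,0.101],[-0.0044,-0.0797,-0.9968,1.301]]))
S=dict(m=np.array([[554.41,0,319.7],[0,554.41,255.1],[0,0,1]]),p=np.array([[0.5,-0.5932,0.631,-0.3586],[-0.8658,-0.324,0.3814,-0.4317],[-0.0218,-0.7369,-0.6756,1.0453]]))
def ray(c,u,v):
    d=c['p'][:,:3]@np.linalg.inv(c['m'])@[u,v,1]; return c['p'][:,3],d/np.linalg.norm(d)
def atz(c,u,v,z):
    o,d=ray(c,u,v); return o+d*(z-o[2])/d[2]
def tri(a,b):
    (o,d),(q,e)=ray(T,*a),ray(S,*b)
    s=np.linalg.lstsq(np.array([d,-e]).T,q-o,rcond=None)[0]
    return (o+s[0]*d+q+s[1]*e)/2, np.linalg.norm(o+s[0]*d-q-s[1]*e)
def proj(c,P):
    q=c['m']@(c['p'][:,:3].T@(np.array(P)-c['p'][:,3])); return q[:2]/q[2]
E
python3 - <<'E'
from h import *
np.set_printoptions(precision=4,suppress=True)
K=[]
for n,a,b in[("L",(287.4,203.7),(313,232.25)),("M",(352.4,202.6),(358.75,248.75)),("R",(419.7,201.6),(410.25,267.25))]:
    r=tri(a,b);K.append(r[0]);print(n,*r)
d=K[0]-K[2];print("yaw",np.degrees(np.arctan2(-d[0],d[1])),np.linalg.norm(d))
for n,cs in[("green",[(84,208),(316,234),(297,398),(64,370)]),("wood",[(509,240),(743,218),(762,381),(528,404)])]:
    P=np.array([atz(T,190+u/2.4,170+v/2.4,.036) for u,v in cs]);print(n,P[:,:2].tolist());c=P.mean(0)
    l=[np.linalg.norm(P[i]-P[(i+1)%4]) for i in range(4)]
    ey=P[0]-P[1]+P[3]-P[2];print(c,l,"yaw",np.degrees(np.arctan2(-ey[0],ey[1])))
print("glue",atz(T,190+440/2.4,170+210/2.4,.09),"stamp",atz(T,190+431/2.4,170+316/2.4,.069))
E
```

```text
L [0.6151 0.177  0.0777] 0.0018510513350869263
M [0.6152 0.0379 0.0774] 0.0011745428790580225
R [ 0.6153 -0.1066  0.0769] 0.0017795880709791157
yaw 0.02452711197604221 0.2836260916575695
green [[0.5049541437463223, 0.31899950060587395], [0.47788738918917006, 0.10658322608490002], [0.3296866289458049, 0.12607561989142763], [0.35798596901816987, 0.33746163659701245]]
[0.4176 0.2223 0.036 ] [np.float64(0.2141337966870874), np.float64(0.14947715127409994), np.float64(0.2132718938519212), np.float64(0.1481232420934677)] yaw -7.443043938133241
wood [[0.46971057048368847, -0.06977846750169525], [0.4865259905731655, -0.28421817156207907], [0.3386957215974067, -0.29552202721640686], [0.3212189176213699, -0.08305930418577845]]
[ 0.404  -0.1831  0.036 ] [np.float64(0.21509798936831226), np.float64(0.14826181429518212), np.float64(0.21318031652759672), np.float64(0.1490843774270551)] yaw 4.59259506468758
glue [ 0.496  -0.0027  0.09  ] stamp [0.403  0.0056 0.069 ]
```

```bash
cat >> h.py <<'E'
from scipy.spatial.transform import Rotation as R
def Rq(q): return R.from_quat([q[1],q[2],q[3],q[0]])
c,s_=np.cos(np.radians(23)),np.sin(np.radians(23))
RT=np.array([[s_,0,-c],[c,0,s_],[0,1,0]]).T  # placeholder, fixed below
x=np.array([s_,0,-c]);y=np.array([c,0,s_]);RT=np.array([x,y,np.cross(x,y)]).T
def delta(st,P,Rm):
    "mm and deg from measured pose to TCP P, rotation Rm"
    return np.round((np.array(P)-st['eef_pos'])*1e3,1), np.round((R.from_matrix(Rm)*Rq(st['orientation']).inv()).as_rotvec(degrees=True),2)
def stand(Rm): # yaw
    pass
E
python3 - <<'E'
from h import *
from bench import manip
s=manip.state();print(s['clock'],s['eef_pos'])
K=np.array([.6151,.177,.0777]);print(delta(s,K+RT[:,0]*(.019-.075),RT))
E
```

```text
1.95 [0.26842496 0.59196562 0.2267194 ]
(array([ 324.8, -415. ,  -97.5]), array([ 13.16, -20.42, -64.68]))
```

Emit:
jog_arm(moves=[{"translation": [150,-250,0],"twist": [7,-10,-32]},{"translation": [150,-250,0],"twist": [7,-10,-32]},{"translation": [150,-250,0],"twist": [7,-10,-32]},{"translation": [325,-415,-20],"twist": [13.16,-20.42,-64.68]},{"translation": [325,-415,-20],"twist": [13.16,-20.42,-64.68]},{"translation": [325,-415,-20],"twist": [13.16,-20.42,-64.68]},{"translation": [325,-415,-20],"twist": [13.16,-20.42,-64.68]},{"translation": [325,-415,-40],"twist": [13.16,-20.42,-64.68]},{"translation": [325,-415,-60],"twist": [13.16,-20.42,-64.68]},{"translation": [325,-415,-60],"twist": [13.16,-20.42,-64.68]},{"translation": [325,-415,-60],"twist": [13.16,-20.42,-64.68]},{"translation": [325,-415,-60],"twist": [13.16,-20.42,-64.68]}], jaw=40, squeeze=20)

```text
clock: 3.45
eef_pos: [0.5933, 0.1791, 0.1678]
orientation: [0.59, 0.59, 0.391, -0.389]
contact_force: [-0.5, 0.2, 0.6]
gripper_width: 0.0399
```

```bash
cat >> h.py <<'E'
WM=np.array([[371.65,0,316.77],[0,371.65,248.36]]);
def wray(cap,st,u,v):
    m=cap['mtx'];a=np.array([(u-m[0,2])/m[0,0],(v-m[1,2])/m[1,1]]);r=np.linalg.norm(a)
    d=np.r_[a/r*np.sin(r),np.cos(r)]
    Rw=Rq(st['orientation']).as_matrix();M=np.array(cap['mount'])
    return np.array(st['eef_pos'])+Rw@M[:3,3], Rw@M[:3,:3]@d
def wproj(cap,st,P):
    m=cap['mtx'];Rw=Rq(st['orientation']).as_matrix();M=np.array(cap['mount'])
    q=M[:3,:3].T@(Rw.T@(np.array(P)-st['eef_pos'])-M[:3,3]);q/=np.linalg.norm(q)
    t=np.arccos(q[2]);n=np.linalg.norm(q[:2]);return np.array([m[0,2]+m[0,0]*t*q[0]/n,m[1,2]+m[1,1]*t*q[1]/n])
E
python3 - <<'E'
from h import *
from bench import manip
import cv2
s=manip.state();c=manip.capture("wrist");i=c['img'].copy()
print(s['clock'],np.round(s['eef_pos'],4),s['joint_pos'],np.round(s['contact_force'],2))
for K in([.6151,.177,.0777],[.6152,.0379,.0774],[.6153,-.1066,.0769]):
    p=wproj(c,s,K);print(p)
    cv2.drawMarker(i,tuple(int(round(v)) for v in p),(0,0,255),0,8,1)
cv2.imwrite('pics/w1.png',i)
print(delta(s,np.array([.6151,.177,.0777])+RT[:,0]*.019,RT))
for l in("box_left_knob",): print([(d['pixel'],d['confidence']) for d in manip.look_for("wrist",l)])
E
```

```text
3.45 [0.5933 0.1791 0.1678] [-0.45224925  0.29359095  0.02335098  2.04919228  0.3610048   0.45456062
 -0.7264337 ] [-0.5   0.17  0.59]
[294.49098173 255.80629658]
[298.44569941 404.47220825]
[302.01254208 494.37317312]
(array([  29.2,   -2.1, -107.6]), array([-0.07,  0.08, -0.16]))
[([294.0, 299.9], 0.57)]
```

View pics/w1.png

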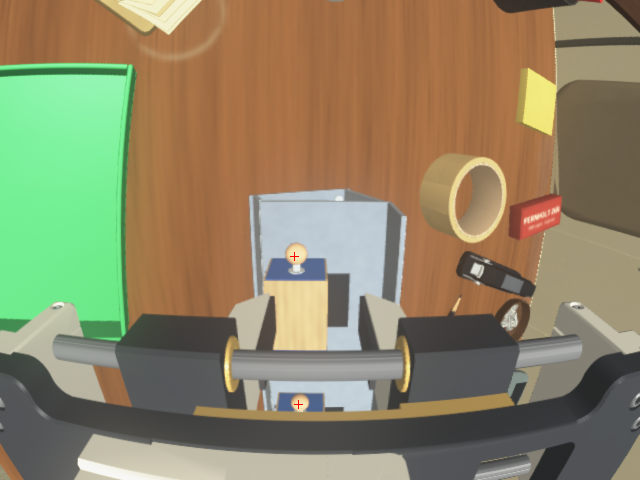

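Emit:
jog_arm(moves=[{"translation": [6,-1,-52],"twist": [0,0,0]},{"translation": [6,-1,-52],"twist": [0,0,0]},{"translation": [14,-1,-71],"twist": [0,0,0]},{"translation": [22,-1,-90],"twist": [0,0,0]},{"translation": [29.5,-1,-107],"twist": [0,0,0]},{"translation": [29.5,-1,-107],"twist": [0,0,0]},{"translation": [29.5,-1,-107],"twist": [0,0,0]}], jaw=40)

```text
clock: 4.42
eef_pos: [0.6235, 0.1767, 0.0615]
orientation: [0.59, 0.59, 0.39, -0.389]
contact_force: [0.5, -0.9, -0.2]
gripper_width: 0.0402
```

```bash
python3 - <<'E'
from h import *
from bench import manip
import cv2
s=manip.state();c=manip.capture("wrist");i=c['img'].copy()
print(s['clock'],np.round(s['eef_pos'],4),np.round(s['contact_force'],2))
cv2.imwrite('pics/w2.png',i[150:480,180:460])
E
```

```text
4.425 [0.6235 0.1767 0.0615] [ 0.48 -0.87 -0.16]
```

View pics/w2.png

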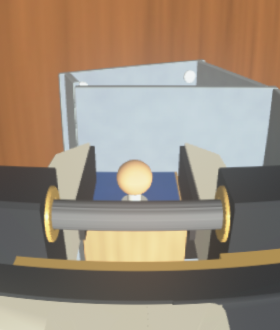

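Emit:
jog_arm(moves=[{"translation": [0,0,0],"twist": [0,0,0]},{"translation": [0,0,0],"twist": [0,0,0]},{"translation": [0,0,0],"twist": [0,0,0]},{"translation": [0,0,0],"twist": [0,0,0]}], jaw=8)

```text
clock: 4.97
eef_pos: [0.623, 0.1761, 0.0599]
orientation: [0.59, 0.59, 0.39, -0.39]
contact_force: [-1.7, -0.6, 2.5]
gripper_width: 0.0141
```

```bash
python3 - <<'E'
from h import *
from bench import manip
import cv2
s=manip.state();c=manip.capture("wrist");i=c['img'].copy()
print(s['clock'],np.round(s['eef_pos'],4),np.round(s['contact_force'],2),np.round(s['torque'],2),s['gripper_width'])
cv2.imwrite('pics/w3.png',i[150:480,180:460])
E
```

```text
4.975 [0.623  0.1761 0.0599] [-1.73 -0.58  2.5 ] [-0.03  0.58 -0.02] 0.01410413921073438
```

View pics/w3.png

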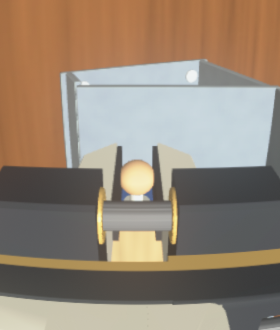

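Emit:
jog_arm(moves=[{"translation": [0,-1,4],"twist": [0,0,0]},{"translation": [0,-2.5,8],"twist": [0,0,0]},{"translation": [0,-3.5,12],"twist": [0,0,0]},{"translation": [0,-4,14],"twist": [0,0,0]},{"translation": [0,-4,14],"twist": [0,0,0]},{"translation": [0,-4,14],"twist": [0,0,0]},{"translation": [0,-4,14],"twist": [0,0,0]}])

```text
clock: 5.9
eef_pos: [0.6228, 0.172, 0.0736]
orientation: [0.59, 0.59, 0.39, -0.39]
contact_force: [-1.0, 0.0, -1.2]
gripper_width: 0.0143
```

```bash
python3 - <<'E'
from h import *
from bench import manip
import cv2
s=manip.state();c=manip.capture("wrist");i=c['img'].copy();print([np.round(manip.state()['contact_force'],2)])
t=manip.capture("top")['img'];sc=manip.capture("scene")['img']
print(s['clock'],np.round(s['eef_pos'],4),np.round(s['contact_force'],2),np.round(s['torque'],2),s['gripper_width'])
cv2.imwrite('pics/w4.png',np.hstack([i[150:480,180:460],cv2.resize(sc[190:320,290:490],(508,330))]))
E
```

```text
[array([ 0.4 , -0.69, -1.23])]
5.9 [0.6228 0.172  0.0736] [-1.03  0.03 -1.16] [ 0.07  0.64 -0.01] 0.014275559522809246
```

View pics/w4.png

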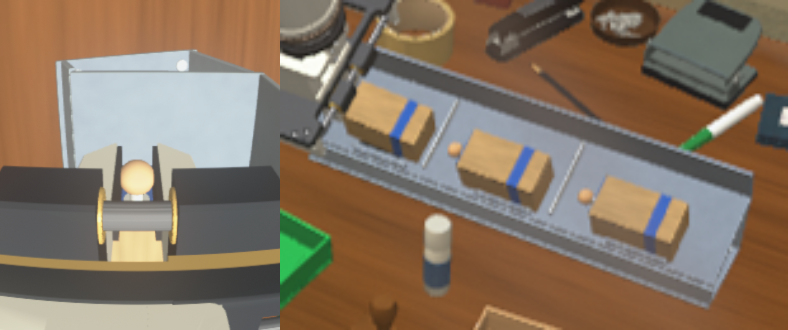

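```bash
cat > samp.py <<'E'
from h import *
from bench import manip
F=[]
for k in range(8):
    manip.capture("wrist");s=manip.state();F.append(np.r_[s['contact_force'],s['torque']])
F=np.array(F);print(s['clock'],np.round(F.mean(0),2),np.round(F.std(0),2),np.round(s['eef_pos'],4),s['gripper_width'])
E
python3 samp.py
```

```text
6.45 [-0.1  -0.16 -1.12 -0.02  0.61  0.01] [0.44 0.37 0.52 0.05 0.03 0.02] [0.6229 0.172  0.0737] 0.014229668006707052
```

Emit:
jog_arm(moves=[{"translation": [0,2,-7],"twist": [0,0,0]},{"translation": [0,4,-13],"twist": [0,0,0]},{"translation": [0,4,-13],"twist": [0,0,0]},{"translation": [0,4,-13],"twist": [0,0,0]}])

```text
clock: 6.95
eef_pos: [0.6227, 0.1762, 0.0605]
orientation: [0.59, 0.589, 0.39, -0.39]
contact_force: [-0.1, 0.1, -0.4]
gripper_width: 0.0144
```

Emit:
jog_arm(moves=[{"translation": [0,0,0],"twist": [0,0,0]},{"translation": [0,0,0],"twist": [0,0,0]},{"translation": [0,0,0],"twist": [0,0,0]},{"translation": [-12,0,28],"twist": [0,0,0]},{"translation": [-23.5,0,55],"twist": [0,0,0]},{"translation": [-23.5,-60,55],"twist": [0,0,0]},{"translation": [-23.5,-120,55],"twist": [0,0,0]},{"translation": [-23.5,-139,55],"twist": [0,0,0]},{"translation": [-23.5,-139,55],"twist": [0,0,0]},{"translation": [-23.5,-139,55],"twist": [0,0,0]}], jaw=40)

```text
clock: 8.2
eef_pos: [0.5997, 0.0385, 0.1159]
orientation: [0.59, 0.59, 0.391, -0.39]
contact_force: [0.5, 0.3, 0.0]
gripper_width: 0.0401
```

```bash
python3 - <<'E'
from h import *
from bench import manip
import cv2
s=manip.state();c=manip.capture("wrist");i=c['img'].copy()
print(s['clock'],np.round(s['eef_pos'],4),np.round(s['contact_force'],2))
K=np.array([.6152,.0379,.0774]);p=wproj(c,s,K);print(p)
cv2.drawMarker(i,tuple(int(round(v)) for v in p),(0,0,255),0,8,1)
cv2.imwrite('pics/w5.png',i[100:480,150:490])
print(delta(s,K+RT[:,0]*.019,RT))
E
```

```text
8.2 [0.5997 0.0385 0.1159] [0.49 0.29 0.01]
[314.32596763 281.03048393]
(array([ 22.9,  -0.6, -56. ]), array([-0.04,  0.03, -0.09]))
```

View pics/w5.png

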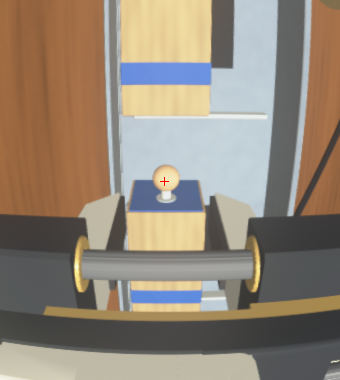

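Emit:
jog_arm(moves=[{"translation": [8,0.5,-19],"twist": [0,0,0]},{"translation": [16,0.5,-38],"twist": [0,0,0]},{"translation": [23.5,0.5,-56],"twist": [0,0,0]},{"translation": [23.5,0.5,-56],"twist": [0,0,0]},{"translation": [23.5,0.5,-56],"twist": [0,0,0]}], jaw=40)

```text
clock: 8.88
eef_pos: [0.6228, 0.0388, 0.06]
orientation: [0.59, 0.59, 0.391, -0.39]
contact_force: [0.3, 0.3, -0.7]
gripper_width: 0.0402
```

Emit:
jog_arm(moves=[{"translation": [0,0,0],"twist": [0,0,0]},{"translation": [0,0,0],"twist": [0,0,0]},{"translation": [0,0,0],"twist": [0,0,0]},{"translation": [0,0,0],"twist": [0,0,0]}], jaw=8)

```text
clock: 9.38
eef_pos: [0.6231, 0.0375, 0.0602]
orientation: [0.59, 0.59, 0.39, -0.39]
contact_force: [-2.1, 1.1, 3.6]
gripper_width: 0.0143
```

Emit:
jog_arm(moves=[{"translation": [0,-1,4],"twist": [0,0,0]},{"translation": [0,-2.5,8],"twist": [0,0,0]},{"translation": [0,-3.5,12],"twist": [0,0,0]},{"translation": [0,-4,14],"twist": [0,0,0]},{"translation": [0,-4,14],"twist": [0,0,0]},{"translation": [0,-4,14],"twist": [0,0,0]},{"translation": [0,-4,14],"twist": [0,0,0]}])

```text
clock: 10.25
eef_pos: [0.6228, 0.033, 0.0735]
orientation: [0.59, 0.59, 0.39, -0.391]
contact_force: [-0.9, -0.9, -4.3]
gripper_width: 0.0143
```

```bash
python3 samp.py;  python3 - <<'E'
from h import *
from bench import manip
import cv2
i=manip.capture("wrist")['img'];sc=manip.capture("scene")['img']
cv2.imwrite('pics/w6.png',np.hstack([i[150:480,180:460],cv2.resize(sc[190:320,290:490],(508,330))]))
E
```

```text
10.65 [-0.61 -1.69 -5.   -0.3   1.07 -0.21] [0.49 0.52 0.64 0.02 0.04 0.02] [0.6229 0.0334 0.0737] 0.014480829583774668
```

View pics/w6.png

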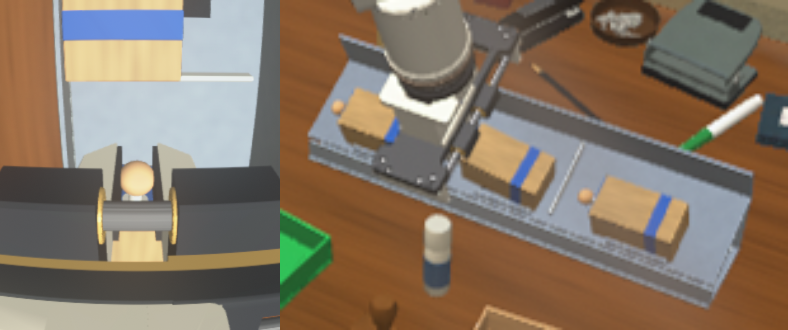

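Middle box: about -5 N, so it looks full. Next, the right box.

Emit:
jog_arm(moves=[{"translation": [0,2,-7],"twist": [0,0,0]},{"translation": [0,4,-13],"twist": [0,0,0]},{"translation": [0,4,-13],"twist": [0,0,0]},{"translation": [0,4,-13],"twist": [0,0,0]}])

```text
clock: 11.25
eef_pos: [0.6236, 0.0385, 0.0612]
orientation: [0.59, 0.59, 0.39, -0.389]
contact_force: [0.4, 1.4, -2.8]
gripper_width: 0.0144
```

Emit:
jog_arm(moves=[{"translation": [0,0,0],"twist": [0,0,0]},{"translation": [0,0,0],"twist": [0,0,0]},{"translation": [0,0,0],"twist": [0,0,0]},{"translation": [-12,0,28],"twist": [0,0,0]},{"translation": [-23.5,0,55],"twist": [0,0,0]},{"translation": [-23.5,-60,55],"twist": [0,0,0]},{"translation": [-23.5,-120,55],"twist": [0,0,0]},{"translation": [-23.5,-144,55],"twist": [0,0,0]},{"translation": [-23.5,-144,55],"twist": [0,0,0]},{"translation": [-23.5,-144,55],"twist": [0,0,0]}], jaw=40)

```text
clock: 12.5
eef_pos: [0.5995, -0.1053, 0.1158]
orientation: [0.59, 0.59, 0.391, -0.39]
contact_force: [-0.6, 1.1, 0.2]
gripper_width: 0.04
```

```bash
python3 - <<'E'
from h import *
from bench import manip
import cv2
s=manip.state();c=manip.capture("wrist");i=c['img'].copy()
print(s['clock'],np.round(s['eef_pos'],4),np.round(s['contact_force'],2))
K=np.array([.6153,-.1066,.0769]);p=wproj(c,s,K);print(p)
cv2.drawMarker(i,tuple(int(round(v)) for v in p),(0,0,255),0,8,1)
cv2.imwrite('pics/w7.png',i[100:480,150:490])
print(delta(s,K+RT[:,0]*.019,RT))
E
```

```text
12.5 [ 0.5995 -0.1053  0.1158] [-0.64  1.1   0.18]
[314.4824942  281.93171213]
(array([ 23.2,  -1.3, -56.4]), array([-0.03,  0.02, -0.06]))
```

View pics/w7.png

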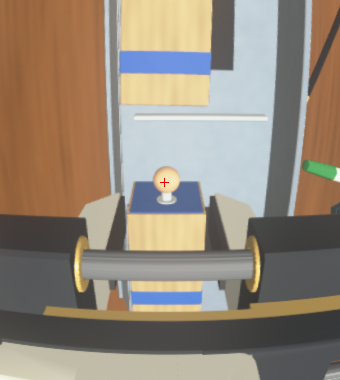

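Emit:
jog_arm(moves=[{"translation": [8,-0.5,-19],"twist": [0,0,0]},{"translation": [16,-0.5,-38],"twist": [0,0,0]},{"translation": [23.5,-0.5,-56],"twist": [0,0,0]},{"translation": [23.5,-0.5,-56],"twist": [0,0,0]},{"translation": [23.5,-0.5,-56],"twist": [0,0,0]}], jaw=40)

```text
clock: 13.18
eef_pos: [0.6232, -0.1053, 0.0602]
orientation: [0.59, 0.589, 0.391, -0.389]
contact_force: [-0.3, 0.9, 0.8]
gripper_width: 0.04
```

Emit:
jog_arm(moves=[{"translation": [0,0,0],"twist": [0,0,0]},{"translation": [0,0,0],"twist": [0,0,0]},{"translation": [0,0,0],"twist": [0,0,0]},{"translation": [0,0,0],"twist": [0,0,0]}], jaw=8)

```text
clock: 13.68
eef_pos: [0.6231, -0.1073, 0.0602]
orientation: [0.59, 0.59, 0.39, -0.39]
contact_force: [-0.8, 0.5, 2.7]
gripper_width: 0.0141
```

Emit:
jog_arm(moves=[{"translation": [0,-1,4],"twist": [0,0,0]},{"translation": [0,-2.5,8],"twist": [0,0,0]},{"translation": [0,-3.5,12],"twist": [0,0,0]},{"translation": [0,-4,14],"twist": [0,0,0]},{"translation": [0,-4,14],"twist": [0,0,0]},{"translation": [0,-4,14],"twist": [0,0,0]},{"translation": [0,-4,14],"twist": [0,0,0]}])

```text
clock: 14.55
eef_pos: [0.6228, -0.1109, 0.0736]
orientation: [0.59, 0.59, 0.39, -0.39]
contact_force: [0.5, 0.3, -1.6]
gripper_width: 0.0142
```

```bash
python3 samp.py;  python3 - <<'E'
from h import *
from bench import manip
import cv2
i=manip.capture("wrist")['img'];sc=manip.capture("scene")['img']
cv2.imwrite('pics/w8.png',np.hstack([i[150:480,180:460],cv2.resize(sc[190:320,290:490],(508,330))]))
E
```

```text
14.95 [ 0.06  0.07 -1.25 -0.01  0.62  0.01] [0.64 0.53 0.65 0.03 0.03 0.03] [ 0.6229 -0.111   0.0737] 0.0140040802919465
```

View pics/w8.png

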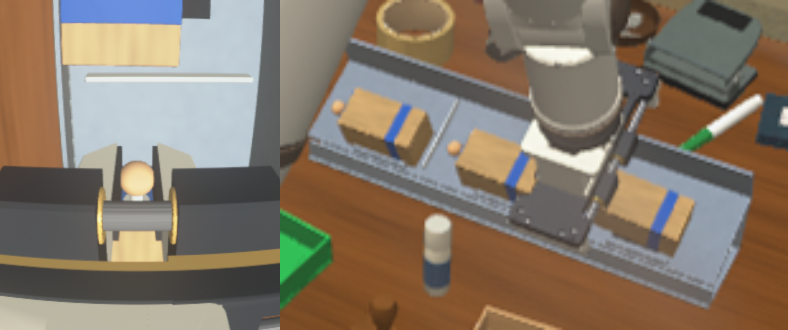

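```bash
python3 - <<'E'
from bench import manip
import cv2,numpy as np
a=cv2.imread('pics/scene0.png');b=manip.capture("scene")['img'];cv2.imwrite('pics/scene_tipR.png',b)
f=lambda i:cv2.resize(i[245:310,400:465],(390,390),interpolation=cv2.INTER_CUBIC)
cv2.imwrite('pics/cmpR.png',np.hstack([f(a),f(b)]))
E
```

```text
(no output)
```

View pics/cmpR.png

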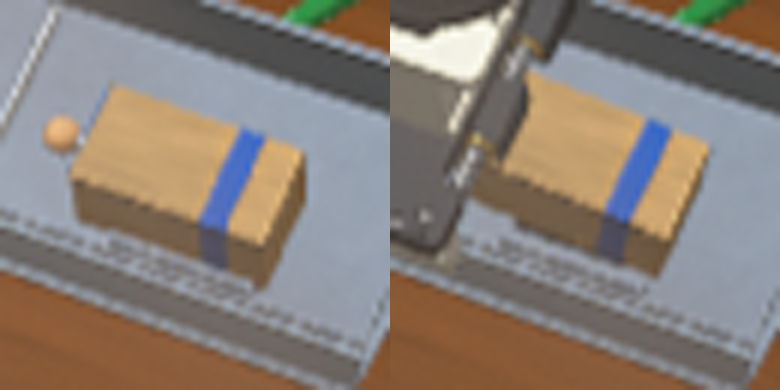

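```bash
python3 - <<'E'
from h import *
from scipy.optimize import least_squares
f=lambda L:np.array(L,float)/6+[400,245]
B=f([(305,152),(267,248),(262,290),(238,128),(264,133),(200,212),(228,222),(203,262),(228,270),(112,86),(72,180)])
A=f([(318,150),(271,238),(268,277),(256,120),(282,128),(210,212),(238,222),(208,255),(235,264)])
def pts(b1,b2):
    h=.0225
    return np.array([[h,-.042,.048],[-h,-.042,.048],[-h,-.042,0],[h,b1,.048],[h,b2,.048],[-h,b1,.048],[-h,b2,.048],[-h,b1,0],[-h,b2,0],[h,.042,.048],[-h,.042,.048]])
R0=R.from_euler('y',-23,degrees=True)
def pose(p): return R.from_rotvec(p[3:])*R0
def res(p):
    Q=pts(p[0],p[1]);r=[]
    a=p[2:5];Ra=R.from_rotvec([0,0,p[5]])*R0
    r.append(np.array([proj(S,a+Ra.apply(q)) for q in Q])-B)
    b=p[6:9];Rb=R.from_rotvec(p[9:12])*R0
    r.append(np.array([proj(S,b+Rb.apply(q)) for q in Q[:9]])-A)
    # priors: 1px~2mm
    return np.r_[np.concatenate(r).ravel()/.5,p[5]/.02,p[10]/.03,(p[0]+.015)/.02]
x0=np.r_[-.01,-.022,.627,-.163,.05,0,.627,-.163,.055,.1,0,0]
o=least_squares(res,x0);p=o.x;print(o.cost,np.round(p,4))
Ra=R.from_rotvec([0,0,p[5]])*R0;Rb=R.from_rotvec(p[9:12])*R0
f=np.array([0,-.042,0]);k=np.array([0,.056,.03])
print('tilt y',np.degrees(np.arcsin(Rb.apply([0,1,0])[2])),'foot',(p[6:9]+Rb.apply(f)-p[2:5]-Ra.apply(f))*1e3,'knob',(p[6:9]+Rb.apply(k)-p[2:5]-Ra.apply(k))*1e3, p[2:5]+Ra.apply(k))
J=np.linalg.inv(o.jac.T@o.jac);print('sd rot',np.degrees(np.sqrt(np.diag(J)[9:12])))
E
```

```text
16.46625835324399 [-0.0137 -0.0253  0.6539 -0.1566  0.0227  0.0205  0.6626 -0.1574  0.023
  0.0704 -0.0088 -0.0155]
tilt y 4.037403311283715 foot [ 7.17462134 -0.78754472 -2.70186081] knob [10.40941351 -2.53685696  4.03149522] [ 0.6410246  -0.10080388  0.050361  ]
sd rot [0.96854593 1.08203598 1.37764709]
```

```bash
python3 - <<'E'
from h import *
from scipy.optimize import least_squares
f=lambda L:np.array(L,float)/6+[400,245]
B=f([(305,152),(267,248),(262,290),(238,128),(264,133),(200,212),(228,222),(203,262),(228,270),(112,86),(72,180)])
A=f([(318,150),(271,238),(268,277),(256,120),(282,128),(210,212),(238,222),(208,255),(235,264)])
h=.0225
def pts(b1,b2):
    return np.array([[h,-.042,.048],[-h,-.042,.048],[-h,-.042,0],[h,b1,.048],[h,b2,.048],[-h,b1,.048],[-h,b2,.048],[-h,b1,0],[-h,b2,0],[h,.042,.048],[-h,.042,.048]])
R0=R.from_euler('y',-23,degrees=True);ft=np.array([0,-.042,0]);k=np.array([0,.056,.03])
for slip in (0,1):
  def res(p):
    Q=pts(p[0],p[1]);r=[]
    a=p[2:5];Ra=R.from_rotvec([0,0,p[5]])*R0
    off=p[12:14]
    r.append(np.array([proj(S,a+Ra.apply(q))+off for q in Q])-B)
    b=p[6:9];Rb=R.from_rotvec(p[9:12])*R0
    r.append(np.array([proj(S,b+Rb.apply(q))+off for q in Q[:9]])-A)
    dk=(b+Rb.apply(k)-a-Ra.apply(k))-np.array([-.0003,-.0038,.0135])
    return np.r_[np.concatenate(r).ravel()/.5,p[5]/.02,p[10]/.03,(a+Ra.apply(k)-[.6158,-.1066,.077])/.0015,dk/(.001 if not slip else .01),off/2]
  x0=np.r_[-.01,-.022,.627,-.163,.05,0,.627,-.163,.055,.1,0,0,0,0]
  o=least_squares(res,x0);p=o.x
  Ra=R.from_rotvec([0,0,p[5]])*R0;Rb=R.from_rotvec(p[9:12])*R0
  print(o.cost,'tilt y',np.degrees(np.arcsin(Rb.apply([0,1,0])[2])),'foot',(p[6:9]+Rb.apply(ft)-p[2:5]-Ra.apply(ft))*1e3,'knob',(p[6:9]+Rb.apply(k)-p[2:5]-Ra.apply(k))*1e3, p[12:],np.degrees(p[9:12]))
E
```

```text
22.66968928182042 tilt y 4.3795234407212185 foot [-1.38475676 -2.01922978  6.39055774] knob [-0.03563897 -4.145939   13.54220892] [0.26237464 0.43360412] [ 4.37900037 -1.20284681 -0.08049065]
22.067443874033394 tilt y 4.341288595127306 foot [ 3.53516867 -1.12641922  1.33408734] knob [ 6.0475131  -3.09067829  8.44128163] [0.2298599  0.47417468] [ 4.33542752 -1.13317689 -0.62868116]
```

Emit:
jog_arm(moves=[{"translation": [0,0,1],"twist": [2.8,0,1.2]},{"translation": [0,0,2],"twist": [6.5,0,2.7]},{"translation": [0,0,2],"twist": [6.5,0,2.7]},{"translation": [0,0,2],"twist": [6.5,0,2.7]},{"translation": [0,0,2],"twist": [6.5,0,2.7]}])

```text
clock: 15.72
eef_pos: [0.623, -0.1095, 0.0758]
orientation: [0.565, 0.612, 0.426, -0.353]
contact_force: [-0.3, 0.2, -1.1]
gripper_width: 0.0138
```

```bash
python3 samp.py; python3 - <<'E'
from bench import manip
import cv2,numpy as np
a=cv2.imread('pics/scene0.png');b=manip.capture("scene")['img'];cv2.imwrite('pics/scene_tipR2.png',b)
f=lambda i:cv2.resize(i[245:310,400:465],(390,390),interpolation=cv2.INTER_CUBIC)
cv2.imwrite('pics/cmpR2.png',np.hstack([f(a),f(b)]))
E
```

```text
16.125 [-0.26  0.18 -0.66 -0.15  0.58  0.01] [0.58 0.4  0.52 0.05 0.04 0.05] [ 0.6231 -0.1105  0.0759] 0.014178425057799614
```

View pics/cmpR2.png

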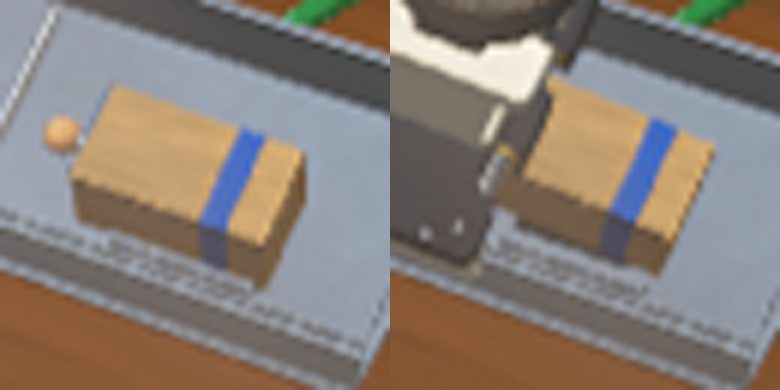

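```bash
cat > fit.py <<'E'
from h import *
from scipy.optimize import least_squares
h=.0225
def pts(b1,b2):
    return np.array([[h,-.042,.048],[-h,-.042,.048],[-h,-.042,0],[h,b1,.048],[h,b2,.048],[-h,b1,.048],[-h,b2,.048],[-h,b1,0],[-h,b2,0],[h,.042,.048],[-h,.042,.048]])
R0=R.from_euler('y',-23,degrees=True);ft=np.array([0,-.042,0]);k=np.array([0,.056,.03])
def fit(B,A,K,D,sd=.001):
  def res(p):
    Q=pts(p[0],p[1]);r=[]
    a=p[2:5];Ra=R.from_rotvec([0,0,p[5]])*R0
    off=p[12:14]
    r.append(np.array([proj(S,a+Ra.apply(q))+off for q in Q[:len(B)]])-B)
    b=p[6:9];Rb=R.from_rotvec(p[9:12])*R0
    r.append(np.array([proj(S,b+Rb.apply(q))+off for q in Q[:len(A)]])-A)
    dk=(b+Rb.apply(k)-a-Ra.apply(k))-D
    return np.r_[np.concatenate(r).ravel()/.5,p[5]/.02,p[10]/.03,(a+Ra.apply(k)-K)/.0015,dk/sd,off/2]
  x0=np.r_[-.01,-.022,K+[.012,-.056,-.028],0,K+[.012,-.056,-.023],.1,0,0,0,0]
  o=least_squares(res,x0);p=o.x
  Ra=R.from_rotvec([0,0,p[5]])*R0;Rb=R.from_rotvec(p[9:12])*R0
  print(o.cost,'tilt y',np.degrees(np.arcsin(Rb.apply([0,1,0])[2])),'foot',(p[6:9]+Rb.apply(ft)-p[2:5]-Ra.apply(ft))*1e3,'knob',(p[6:9]+Rb.apply(k)-p[2:5]-Ra.apply(k))*1e3, p[12:],np.degrees(p[9:12]))
E
python3 - <<'E'
from fit import *
f=lambda L:np.array(L,float)/6+[400,245]
B=f([(305,152),(267,248),(262,290),(238,128),(264,133),(200,212),(228,222),(203,262),(228,270),(112,86),(72,180)])
A=f([(324,150),(275,238),(268,277),(261,119),(286,126),(215,215),(241,223),(208,255),(237,264)])
fit(B,A,np.array([.6158,-.1066,.077]),np.array([0,-.0055,.0157]))
fit(B,A,np.array([.6158,-.1066,.077]),np.array([0,-.0055,.0157]),.01)
E
```

```text
23.243406147137858 tilt y 5.812358205708414 foot [-0.84367238 -2.48194351  6.12654266] knob [ 0.07046167 -5.57343055 15.68199185] [0.21231546 0.46697472] [ 5.81562655 -1.07206037  0.30859132]
23.133579811723607 tilt y 5.790039016073861 foot [ 1.84718028 -1.89518738  3.38548972] knob [ 3.02039688 -4.94207574 12.91675647] [0.20774951 0.47587722] [ 5.7921002  -1.01819398  0.19542455]
```

Emit:
jog_arm(moves=[{"translation": [0,0.5,0],"twist": [2.8,0,1.2]},{"translation": [0,1,0],"twist": [5.5,0,2.3]},{"translation": [0,1,0],"twist": [5.5,0,2.3]},{"translation": [0,1,0],"twist": [5.5,0,2.3]},{"translation": [0,1,0],"twist": [5.5,0,2.3]}])

```text
clock: 16.8
eef_pos: [0.6229, -0.1097, 0.0758]
orientation: [0.542, 0.63, 0.454, -0.321]
contact_force: [-0.1, -0.6, -1.2]
gripper_width: 0.0142
```

```bash
python3 samp.py; python3 - <<'E'
from bench import manip
import cv2,numpy as np
a=cv2.imread('pics/scene0.png');b=manip.capture("scene")['img'];cv2.imwrite('pics/scene_tipR3.png',b)
f=lambda i:cv2.resize(i[245:310,400:465],(390,390),interpolation=cv2.INTER_CUBIC)
cv2.imwrite('pics/cmpR3.png',np.hstack([f(a),f(b)]))
E
```

```text
17.2 [-0.77 -0.35 -0.42 -0.4   0.62 -0.02] [0.35 0.33 0.48 0.09 0.04 0.04] [ 0.623  -0.1096  0.0759] 0.014382418811223041
```

View pics/cmpR3.png

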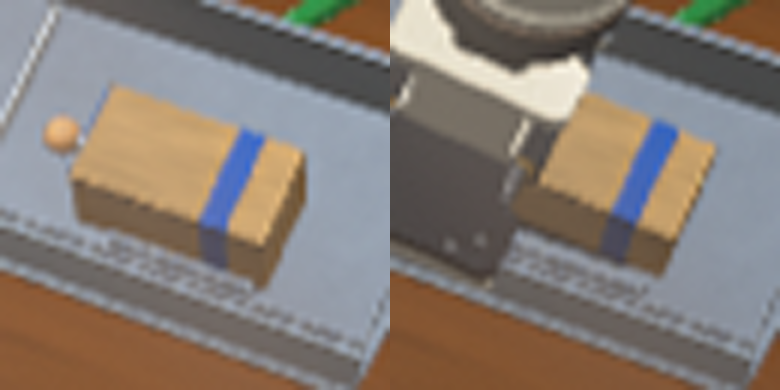

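```bash
python3 - <<'E'
import cv2,numpy as np
a=cv2.imread('pics/scene0.png');a=cv2.resize(a[190:320,290:490],(508,330))
r=lambda i:cv2.resize(i,None,fx=2.6,fy=2.6,interpolation=cv2.INTER_CUBIC)
L=cv2.imread('pics/w4.png')[:,280:];M=cv2.imread('pics/w6.png')[:,280:]
w=(slice(70,170),slice(40,190));m=(slice(120,220),slice(155,305))
cv2.imwrite('pics/cmpLM.png',np.vstack([np.hstack([r(a[w]),r(L[w])]),np.hstack([r(a[m]),r(M[m])])]))
E
```

```text
(no output)
```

View pics/cmpLM.png

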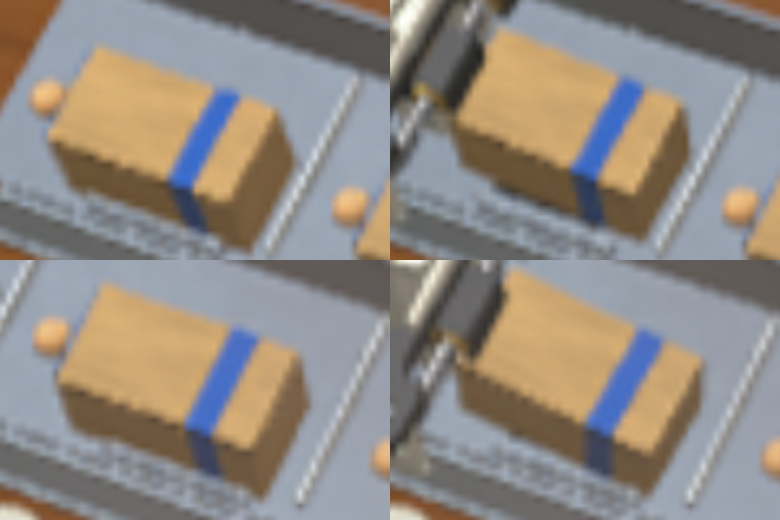

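Emit:
jog_arm(moves=[{"translation": [0,1,-5],"twist": [-5,0,-2.1]},{"translation": [0,2.5,-11],"twist": [-10,0,-4.2]},{"translation": [0,3,-15],"twist": [-12,0,-5]},{"translation": [0,3,-15],"twist": [-12,0,-5]},{"translation": [0,3,-15],"twist": [-12,0,-5]}])

```text
clock: 17.88
eef_pos: [0.623, -0.107, 0.0607]
orientation: [0.589, 0.59, 0.391, -0.39]
contact_force: [-0.4, -0.1, -0.2]
gripper_width: 0.0141
```

Emit:
jog_arm(moves=[{"translation": [0,0,0],"twist": [0,0,0]},{"translation": [0,0,0],"twist": [0,0,0]},{"translation": [0,0,0],"twist": [0,0,0]},{"translation": [-23.5,0,55],"twist": [0,0,0]},{"translation": [-23.5,60,55],"twist": [0,0,0]},{"translation": [-23.5,120,55],"twist": [0,0,0]},{"translation": [-23.5,180,55],"twist": [0,0,0]},{"translation": [-23.5,240,55],"twist": [0,0,0]},{"translation": [-23.5,283,55],"twist": [0,0,0]},{"translation": [-23.5,283,55],"twist": [0,0,0]},{"translation": [-23.5,283,55],"twist": [0,0,0]}], jaw=40)

```text
clock: 19.25
eef_pos: [0.5992, 0.1752, 0.1154]
orientation: [0.59, 0.589, 0.39, -0.391]
contact_force: [0.3, -0.4, -0.3]
gripper_width: 0.0402
```

```bash
python3 - <<'E'
from h import *
from bench import manip
import cv2
s=manip.state();c=manip.capture("wrist");i=c['img'].copy()
print(s['clock'],np.round(s['eef_pos'],4),np.round(s['contact_force'],2))
K=np.array([.6158,.177,.0777]);p=wproj(c,s,K);print(p)
cv2.drawMarker(i,tuple(int(round(v)) for v in p),(0,0,255),0,8,1)
t=manip.capture("top")['img'];cv2.imwrite('pics/top9.png',t)
cv2.imwrite('pics/w9.png',np.hstack([i[150:430,150:490],cv2.resize(t[180:225,395:480],(460,280))]))
print(delta(s,K+RT[:,0]*.019,RT))
E
```

```text
19.25 [0.5992 0.1752 0.1154] [ 0.28 -0.41 -0.28]
[316.5860926  277.44111895]
(array([ 24. ,   1.8, -55.2]), array([ 0.05, -0.04,  0.02]))
```

View pics/w9.png

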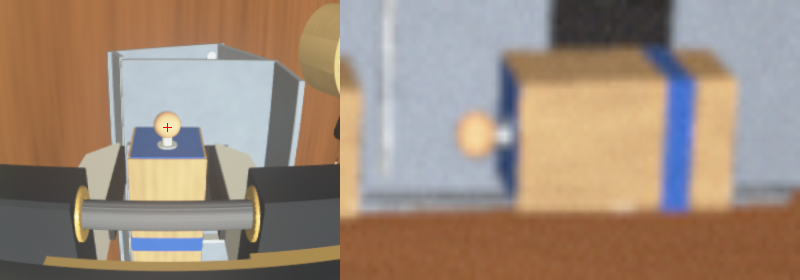

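Emit:
jog_arm(moves=[{"translation": [8,1,-18],"twist": [0,0,0]},{"translation": [16,1,-37],"twist": [0,0,0]},{"translation": [24,1,-55],"twist": [0,0,0]},{"translation": [24,1,-55],"twist": [0,0,0]},{"translation": [24,1,-55],"twist": [0,0,0]}], jaw=40)

```text
clock: 19.98
eef_pos: [0.6235, 0.1758, 0.0611]
orientation: [0.589, 0.59, 0.39, -0.391]
contact_force: [0.2, -0.2, 0.9]
gripper_width: 0.0397
```

Emit:
jog_arm(moves=[{"translation": [0,0,0],"twist": [0,0,0]},{"translation": [0,0,0],"twist": [0,0,0]},{"translation": [0,0,0],"twist": [0,0,0]},{"translation": [0,-0.5,4],"twist": [2.3,0,1]},{"translation": [-1,-1,8],"twist": [4.6,0,2]},{"translation": [-1.5,-2,12],"twist": [6.6,0,2.8]},{"translation": [-2,-2.5,14.5],"twist": [8,0,3.4]},{"translation": [-2,-2.5,14.5],"twist": [8,0,3.4]},{"translation": [-2,-2.5,14.5],"twist": [8,0,3.4]},{"translation": [-2,-2.5,14.5],"twist": [8,0,3.4]},{"translation": [-2,-2.5,14.5],"twist": [8,0,3.4]}], jaw=8)

```text
clock: 21.35
eef_pos: [0.6213, 0.175, 0.0752]
orientation: [0.559, 0.617, 0.434, -0.344]
contact_force: [0.6, -0.4, -1.3]
gripper_width: 0.0145
```

```bash
python3 - <<'E'
from bench import manip
import cv2,numpy as np
a=cv2.imread('pics/scene0.png');b=manip.capture("scene")['img'];cv2.imwrite('pics/scene_tipL2.png',b)
f=lambda i:cv2.resize(i[212:262,302:362],(400,333),interpolation=cv2.INTER_CUBIC)
cv2.imwrite('pics/cmpL2.png',np.hstack([f(a),f(b)]))
E
```

```text
(no output)
```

View pics/cmpL2.png

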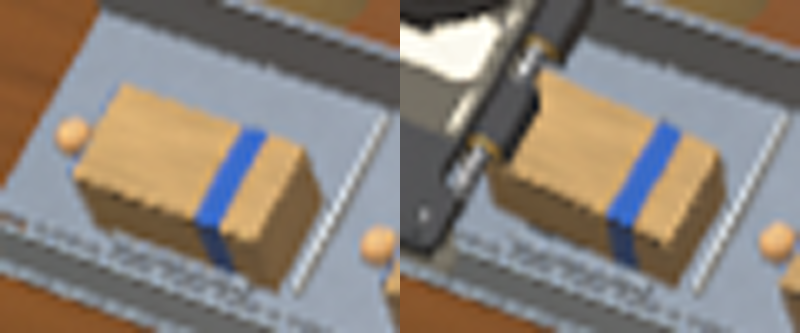

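Emit:
jog_arm(moves=[{"translation": [1,1,-6],"twist": [-4,0,-1.7]},{"translation": [2,2.5,-13.5],"twist": [-8,0,-3.4]},{"translation": [2,2.5,-13.5],"twist": [-8,0,-3.4]},{"translation": [2,2.5,-13.5],"twist": [-8,0,-3.4]}])

```text
clock: 21.9
eef_pos: [0.6233, 0.1774, 0.0618]
orientation: [0.59, 0.59, 0.391, -0.39]
contact_force: [-0.4, 0.4, -0.3]
gripper_width: 0.0145
```

Emit:
jog_arm(moves=[{"translation": [0,0,0],"twist": [0,0,0]},{"translation": [0,0,0],"twist": [0,0,0]},{"translation": [0,0,0],"twist": [0,0,0]},{"translation": [-23.5,0,55],"twist": [0,0,0]},{"translation": [-23.5,-60,55],"twist": [0,0,0]},{"translation": [-23.5,-120,55],"twist": [0,0,0]},{"translation": [-23.5,-138,55],"twist": [0,0,0]},{"translation": [-23.5,-138,55],"twist": [0,0,0]},{"translation": [-23.5,-138,55],"twist": [0,0,0]},{"translation": [0,-138,0],"twist": [0,0,0]},{"translation": [0,-138,0],"twist": [0,0,0]},{"translation": [0,-138,0],"twist": [0,0,0]}], jaw=40)

```text
clock: 23.4
eef_pos: [0.6233, 0.0415, 0.062]
orientation: [0.59, 0.589, 0.391, -0.389]
contact_force: [0.3, 0.7, 0.1]
gripper_width: 0.04
```

```bash
python3 - <<'E'
from h import *
from bench import manip
import cv2
s=manip.state();c=manip.capture("wrist");i=c['img'].copy()
print(s['clock'],np.round(s['eef_pos'],4),np.round(s['contact_force'],2))
cv2.imwrite('pics/w10.png',i[150:480,180:460])
E
```

```text
23.4 [0.6233 0.0415 0.062 ] [0.27 0.7  0.1 ]
```

View pics/w10.png

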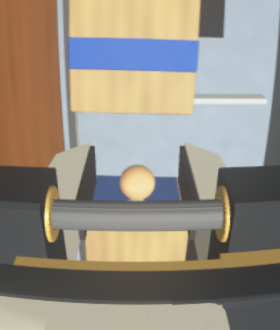

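Emit:
jog_arm(moves=[{"translation": [0,-2.5,-1.5],"twist": [0,0,0]},{"translation": [0,-2.5,-1.5],"twist": [0,0,0]},{"translation": [0,-2.5,-1.5],"twist": [0,0,0]},{"translation": [0,-2.5,-1.5],"twist": [0,0,0]},{"translation": [0,-3,2.5],"twist": [2.3,0,1]},{"translation": [-1,-3.5,6.5],"twist": [4.6,0,2]},{"translation": [-1.5,-4.5,10.5],"twist": [6.6,0,2.8]},{"translation": [-2,-5,13],"twist": [8,0,3.4]},{"translation": [-2,-5,13],"twist": [8,0,3.4]},{"translation": [-2,-5,13],"twist": [8,0,3.4]},{"translation": [-2,-5,13],"twist": [8,0,3.4]},{"translation": [-2,-5,13],"twist": [8,0,3.4]}], jaw=8)

```text
clock: 24.95
eef_pos: [0.6204, 0.0335, 0.074]
orientation: [0.558, 0.617, 0.434, -0.345]
contact_force: [-5.4, -0.1, -2.3]
gripper_width: 0.0144
```

```bash
python3 - <<'E'
from bench import manip
import cv2,numpy as np
a=cv2.imread('pics/scene0.png');b=manip.capture("scene")['img'];s=manip.state();print(s['clock'],s['contact_force'])
f=lambda i:cv2.resize(i[227:280,347:407],(400,353),interpolation=cv2.INTER_CUBIC)
cv2.imwrite('pics/cmpM2.png',np.hstack([f(a),f(b)]))
E
```

```text
25.0 [-5.62632986 -0.60356021 -2.28220171]
```

View pics/cmpM2.png

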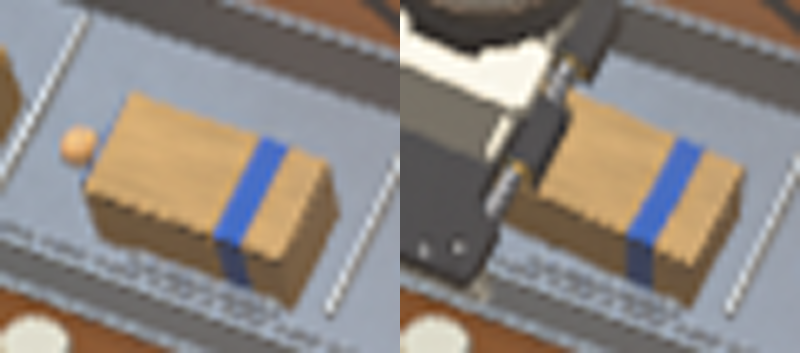

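Emit:
jog_arm(moves=[{"translation": [1,1,-6],"twist": [-4,0,-1.7]},{"translation": [2,2.5,-13],"twist": [-8,0,-3.4]},{"translation": [2,2.5,-13],"twist": [-8,0,-3.4]},{"translation": [2,2.5,-13],"twist": [-8,0,-3.4]}])

```text
clock: 25.5
eef_pos: [0.6243, 0.039, 0.0624]
orientation: [0.59, 0.59, 0.391, -0.388]
contact_force: [-1.8, 3.3, -3.5]
gripper_width: 0.0145
```

Emit:
jog_arm(moves=[{"translation": [0,0,0],"twist": [0,0,0]},{"translation": [0,0,0],"twist": [0,0,0]},{"translation": [0,0,0],"twist": [0,0,0]},{"translation": [-23.5,0,55],"twist": [0,0,0]},{"translation": [-23.5,-60,55],"twist": [0,0,0]},{"translation": [-23.5,-120,55],"twist": [0,0,0]},{"translation": [-23.5,-145,55],"twist": [0,0,0]},{"translation": [-23.5,-145,55],"twist": [0,0,0]},{"translation": [-23.5,-145,55],"twist": [0,0,0]},{"translation": [0,-145,-1],"twist": [0,0,0]},{"translation": [0,-145,-1],"twist": [0,0,0]},{"translation": [0,-145,-1],"twist": [0,0,0]}], jaw=40)

```text
clock: 27.0
eef_pos: [0.6237, -0.106, 0.0612]
orientation: [0.59, 0.589, 0.391, -0.389]
contact_force: [0.2, -0.3, 0.2]
gripper_width: 0.0396
```

```bash
python3 - <<'E'
from h import *
from bench import manip
import cv2
s=manip.state();c=manip.capture("wrist");i=c['img'].copy()
print(s['clock'],np.round(s['eef_pos'],4),np.round(s['contact_force'],2))
cv2.imwrite('pics/w11.png',i[150:480,180:460])
E
```

```text
27.0 [ 0.6237 -0.106   0.0612] [ 0.22 -0.32  0.16]
```

View pics/w11.png

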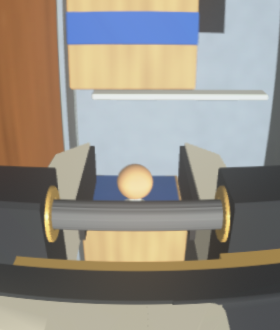

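Emit:
jog_arm(moves=[{"translation": [0,0,0],"twist": [0,0,0]},{"translation": [0,0,0],"twist": [0,0,0]},{"translation": [0,0,0],"twist": [0,0,0]},{"translation": [0,-0.5,4],"twist": [2.3,0,1]},{"translation": [-1,-1,8],"twist": [4.6,0,2]},{"translation": [-1.5,-2,12],"twist": [6.6,0,2.8]},{"translation": [-2,-2.5,14.5],"twist": [8,0,3.4]},{"translation": [-2,-2.5,14.5],"twist": [8,0,3.4]},{"translation": [-2,-2.5,14.5],"twist": [8,0,3.4]},{"translation": [-2,-2.5,14.5],"twist": [8,0,3.4]},{"translation": [-2,-2.5,14.5],"twist": [8,0,3.4]}], jaw=8)

```text
clock: 28.42
eef_pos: [0.6214, -0.1105, 0.0753]
orientation: [0.559, 0.617, 0.434, -0.344]
contact_force: [-0.3, -0.7, -1.1]
gripper_width: 0.014
```

```bash
python3 - <<'E'
from bench import manip
import cv2,numpy as np
a=cv2.imread('pics/scene0.png');b=manip.capture("scene")['img'];s=manip.state();print(s['clock'],s['contact_force'])
f=lambda i:cv2.resize(i[245:310,400:465],(390,390),interpolation=cv2.INTER_CUBIC)
cv2.imwrite('pics/cmpR4.png',np.hstack([f(a),f(b)]))
E
```

```text
28.475 [ 0.21649191  0.2259201  -0.52846648]
```

View pics/cmpR4.png

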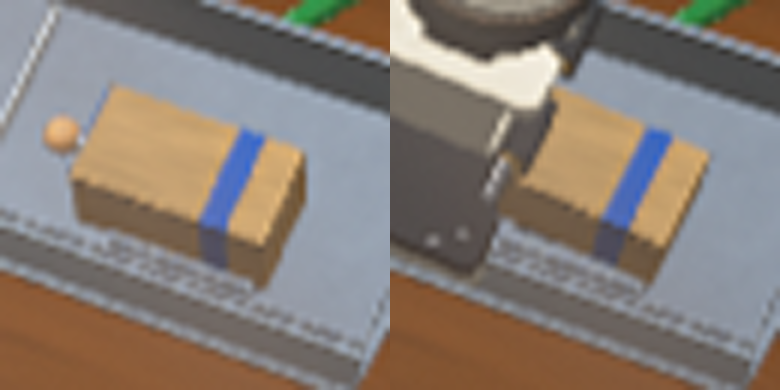

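Emit:
jog_arm(moves=[{"translation": [1,1,-6],"twist": [-4,0,-1.7]},{"translation": [2,2.5,-13.5],"twist": [-8,0,-3.4]},{"translation": [2,2.5,-13.5],"twist": [-8,0,-3.4]},{"translation": [2,2.5,-13.5],"twist": [-8,0,-3.4]}])

```text
clock: 28.98
eef_pos: [0.6238, -0.1077, 0.0621]
orientation: [0.59, 0.59, 0.391, -0.389]
contact_force: [-0.1, -0.1, -0.5]
gripper_width: 0.014
```

Emit:
jog_arm(moves=[{"translation": [0,0,0],"twist": [0,0,0]},{"translation": [0,0,0],"twist": [0,0,0]},{"translation": [0,0,0],"twist": [0,0,0]},{"translation": [-23.5,0,55],"twist": [0,0,0]},{"translation": [-23.5,0,55],"twist": [0,0,0]},{"translation": [-23.5,-56,55],"twist": [0,0,0]},{"translation": [-23.5,-56,55],"twist": [0,0,0]},{"translation": [-23.5,-56,55],"twist": [0,0,0]}], jaw=70)

```text
clock: 29.98
eef_pos: [0.5994, -0.1654, 0.1161]
orientation: [0.589, 0.59, 0.39, -0.391]
contact_force: [0.6, 0.5, 0.5]
gripper_width: 0.0701
```

```bash
python3 - <<'E'
from h import *
from bench import manip
import cv2
s=manip.state();c=manip.capture("wrist");i=c['img'].copy()
print(s['clock'],np.round(s['eef_pos'],4),np.round(s['contact_force'],2))
n=np.array([-s_,0,c_]) if 0 else -RT[:,0]
K=np.array([.6158,-.1066,.077]);C=K+[0,-.056,0]
for a in(-1,1):
  for b in(-1,1):
    p=wproj(c,s,C+n*.018+RT[:,1]*.0225*a+np.array([0,.042*b,0]));cv2.drawMarker(i,tuple(int(round(v)) for v in p),(0,0,255),0,8,1)
cv2.imwrite('pics/w12.png',i[50:480,120:520])
print(delta(s,C+RT[:,0]*.020,RT))
E
```

```text
29.975 [ 0.5994 -0.1654  0.1161] [0.55 0.54 0.55]
(array([ 24.2,   2.8, -57.5]), array([-0.04, -0.04,  0.14]))
```

View pics/w12.png

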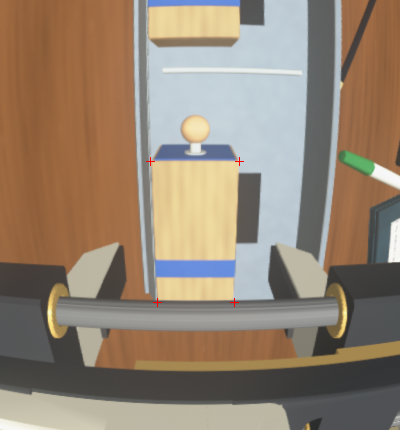

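Emit:
jog_arm(moves=[{"translation": [8,2,-19],"twist": [0,0,0]},{"translation": [16,2,-38],"twist": [0,0,0]},{"translation": [24,2,-57],"twist": [0,0,0]},{"translation": [24,2,-57],"twist": [0,0,0]},{"translation": [24,2,-57],"twist": [0,0,0]}], jaw=70)

```text
clock: 30.65
eef_pos: [0.6241, -0.161, 0.0601]
orientation: [0.59, 0.589, 0.391, -0.39]
contact_force: [0.5, -0.3, 0.2]
gripper_width: 0.0704
```

Emit:
jog_arm(moves=[{"translation": [0,0,0],"twist": [0,0,0]},{"translation": [0,0,0],"twist": [0,0,0]},{"translation": [0,0,0],"twist": [0,0,0]},{"translation": [0,0,0],"twist": [0,0,0]},{"translation": [-10,0,25],"twist": [0,0,0]},{"translation": [-23,0,55],"twist": [0,0,0]},{"translation": [-45,0,110],"twist": [0,0,0]},{"translation": [-45,0,110],"twist": [0,0,0]},{"translation": [-45,0,110],"twist": [0,0,0]}], jaw=35, squeeze=40)

```text
clock: 31.78
eef_pos: [0.5785, -0.1634, 0.1695]
orientation: [0.589, 0.59, 0.39, -0.391]
contact_force: [-0.5, -0.5, -1.2]
gripper_width: 0.0448
```

```bash
cat >> h.py <<'E'
GT=(np.array([.4176,.2223,0]),-7.44); WT=(np.array([.404,-.1831,0]),4.59)
def place(tray,tx,ty,rot,above):
    "TCP and R for tool vertical, tool y at tray yaw+rot from world x; grasp 29mm over underside"
    c0,yaw=tray;Rz=R.from_euler('z',yaw,degrees=True)
    P=c0+Rz.apply([tx,ty,0]);P[2]=.004+.029-.019+above
    x=np.array([0,0,-1.]);y=R.from_euler('z',yaw+rot,degrees=True).apply([1,0,0])
    return P,np.array([x,y,np.cross(x,y)]).T
E
python3 samp.py; python3 - <<'E'
from h import *
from bench import manip
import cv2
s=manip.state();print(s['joint_pos'])
i=manip.capture("wrist")['img'];cv2.imwrite('pics/w13.png',i[50:480,120:520])
for rot in(90,-90): print(rot,delta(s,*place(GT,0,0,rot,.1)))
E
```

```text
32.175 [ 0.66 -0.04 -1.32 -0.07  0.62 -0.  ] [0.39 0.47 0.75 0.02 0.03 0.03] [ 0.579  -0.1617  0.1691] 0.044878404645733595
[ 1.00379607  0.37119841 -0.82695297  2.06740916  0.3905668   0.44969596
 -0.05486447]
90 (array([-161.4,  384. ,  -55.1]), array([-16.57,  18.77,  81.31]))
-90 (array([-161.4,  384. ,  -55.1]), array([ 19.45,  17.17, -96.05]))
```

View pics/w13.png

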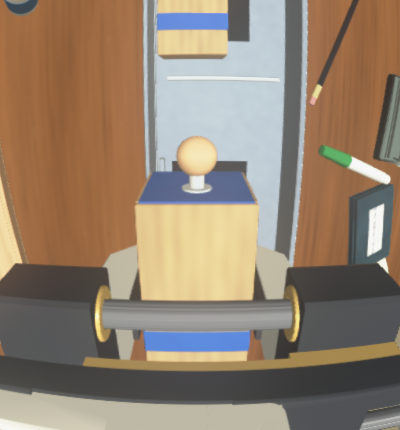

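```bash
python3 - <<'E'
from h import *
from bench import manip
s=manip.state()
print(delta(s,*place(GT,.010,-.043,90,.12)))
E
```

```text
(array([-157. ,  340.2,  -35.2]), array([-16.57,  18.79,  81.31]))
```

Emit:
jog_arm(moves=[{"translation": [-60,0,10],"twist": [-3,4,8]},{"translation": [-157,340,0],"twist": [-16.6,18.8,81.3]},{"translation": [-157,340,0],"twist": [-16.6,18.8,81.3]},{"translation": [-157,340,0],"twist": [-16.6,18.8,81.3]},{"translation": [-157,340,0],"twist": [-16.6,18.8,81.3]},{"translation": [-157,340,0],"twist": [-16.6,18.8,81.3]},{"translation": [-157,340,0],"twist": [-16.6,18.8,81.3]},{"translation": [-157,340,0],"twist": [-16.6,18.8,81.3]},{"translation": [-157,340,0],"twist": [-16.6,18.8,81.3]},{"translation": [-157,340,-35],"twist": [-16.6,18.8,81.3]},{"translation": [-157,340,-35],"twist": [-16.6,18.8,81.3]},{"translation": [-157,340,-35],"twist": [-16.6,18.8,81.3]}])

```text
clock: 33.72
eef_pos: [0.4221, 0.1772, 0.1354]
orientation: [0.706, 0.047, 0.705, -0.047]
contact_force: [-0.3, 0.5, -0.8]
gripper_width: 0.0451
```

```bash
python3 - <<'E'
from h import *
from bench import manip
import cv2
s=manip.state();i=manip.capture("wrist")['img'];t=manip.capture("scene")['img']
print(s['clock'],np.round(s['eef_pos'],4),s['joint_pos'])
print(delta(s,*place(GT,.010,-.043,90,.0)))
cv2.imwrite('pics/w14.png',np.hstack([cv2.resize(i,(400,300)),t[180:480,180:580]]))
E
```

```text
33.725 [0.4221 0.1772 0.1354] [ 0.503439    0.52364279 -1.17422526  2.08580766  0.61289771  0.9328138
  0.42523694]
(array([  -0.2,    1.1, -121.4]), array([-0.01,  0.11,  0.17]))
```

View pics/w14.png

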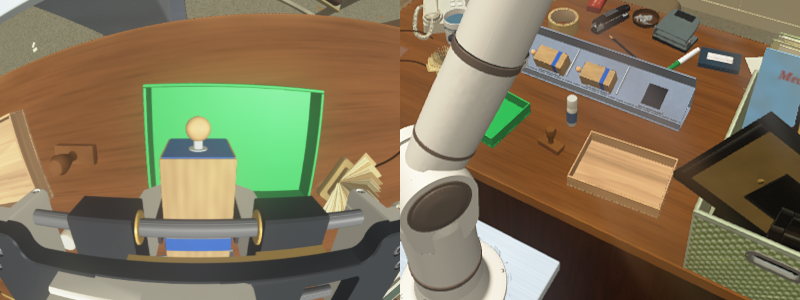

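Emit:
jog_arm(moves=[{"translation": [0,1,-40],"twist": [0,0,0]},{"translation": [0,1,-80],"twist": [0,0,0]},{"translation": [0,1,-105],"twist": [0,0,0]},{"translation": [0,1,-114],"twist": [0,0,0]},{"translation": [0,1,-117],"twist": [0,0,0]},{"translation": [0,1,-118],"twist": [0,0,0]},{"translation": [0,1,-118],"twist": [0,0,0]}])

```text
clock: 34.7
eef_pos: [0.4226, 0.1787, 0.0184]
orientation: [0.707, 0.046, 0.704, -0.046]
contact_force: [-3.6, -1.2, 7.6]
gripper_width: 0.045
```

Emit:
jog_arm(moves=[{"translation": [0,0,-1],"twist": [0,0,0]},{"translation": [0,0,-2],"twist": [0,0,0]},{"translation": [0,0,-2],"twist": [0,0,0]}])

```text
clock: 35.08
eef_pos: [0.4226, 0.1787, 0.0184]
orientation: [0.707, 0.045, 0.704, -0.047]
contact_force: [-10.0, -7.8, 37.9]
gripper_width: 0.0446
```

Emit:
jog_arm(moves=[{"translation": [0,0,2],"twist": [0,0,0]},{"translation": [0,0,2],"twist": [0,0,0]}])

```text
clock: 35.33
eef_pos: [0.4235, 0.179, 0.0184]
orientation: [0.707, 0.047, 0.704, -0.046]
contact_force: [-2.2, -1.6, 13.9]
gripper_width: 0.0448
```

Emit:
jog_arm(moves=[{"translation": [0,0,0],"twist": [0,0,0]},{"translation": [0,0,0],"twist": [0,0,0]},{"translation": [0,0,0],"twist": [0,0,0]},{"translation": [0,0,20],"twist": [0,0,0]},{"translation": [0,0,60],"twist": [0,0,0]},{"translation": [0,0,110],"twist": [0,0,0]},{"translation": [0,0,130],"twist": [0,0,0]},{"translation": [0,0,130],"twist": [0,0,0]}], jaw=60)

```text
clock: 36.33
eef_pos: [0.423, 0.1787, 0.1478]
orientation: [0.707, 0.047, 0.704, -0.046]
contact_force: [0.5, -0.5, -0.6]
gripper_width: 0.0601
```

```bash
python3 - <<'E'
from h import *
from bench import manip
import cv2
s=manip.state();i=manip.capture("wrist")['img'];t=manip.capture("top")['img']
cv2.imwrite('pics/top15.png',t)
print(s['clock'],np.round(s['eef_pos'],4),s['contact_force'])
cv2.imwrite('pics/w15.png',np.hstack([cv2.resize(i,(400,300)),t[160:460,180:580]]))
K=np.array([.6158,.0379,.0774]);C=K+[0,-.056,0]
print(delta(s,C+RT[:,0]*(.02-.09),RT))
E
```

```text
36.325 [0.423  0.1787 0.1478] [ 0.4642672  -0.46569413 -0.55239135]
(array([ 165.4, -196.8,   -6. ]), array([ 16.69, -18.65, -81.24]))
```

View pics/w15.png

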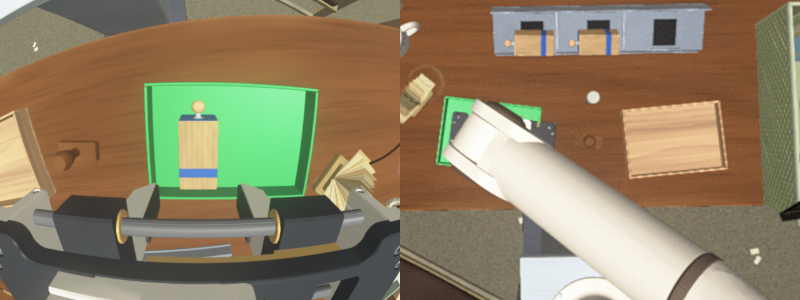

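```bash
python3 - <<'E'
from h import *
from bench import manip
s=manip.state()
C=np.array([.6158,.121,.0777])
print(delta(s,C+RT[:,0]*(.02-.075),RT))
E
```

```text
(array([172.6, -56.9, -17.7]), array([ 16.6 , -18.85, -81.27]))
```

Emit:
jog_arm(moves=[{"translation": [20,-10,20],"twist": [3,-4,-16]},{"translation": [172,-57,20],"twist": [16.6,-18.8,-81.3]},{"translation": [172,-57,20],"twist": [16.6,-18.8,-81.3]},{"translation": [172,-57,20],"twist": [16.6,-18.8,-81.3]},{"translation": [172,-57,20],"twist": [16.6,-18.8,-81.3]},{"translation": [172,-57,20],"twist": [16.6,-18.8,-81.3]},{"translation": [172,-57,20],"twist": [16.6,-18.8,-81.3]},{"translation": [172,-57,20],"twist": [16.6,-18.8,-81.3]},{"translation": [172,-57,0],"twist": [16.6,-18.8,-81.3]},{"translation": [172,-57,-17],"twist": [16.6,-18.8,-81.3]},{"translation": [172,-57,-17],"twist": [16.6,-18.8,-81.3]},{"translation": [172,-57,-17],"twist": [16.6,-18.8,-81.3]}], jaw=70)

```text
clock: 37.92
eef_pos: [0.5936, 0.1218, 0.1292]
orientation: [0.589, 0.589, 0.391, -0.39]
contact_force: [0.3, 0.1, 0.8]
gripper_width: 0.0704
```

```bash
cat > hov.py <<'E'
from h import *
from bench import manip
import cv2,sys
s=manip.state();c=manip.capture("wrist");i=c['img'].copy()
print(s['clock'],np.round(s['eef_pos'],4),np.round(s['contact_force'],2))
C=np.array(eval(sys.argv[1]));n=-RT[:,0]
for a in(-1,1):
  for b in(-1,1):
    p=wproj(c,s,C+n*.018+RT[:,1]*.0225*a+np.array([0,.042*b,0]));cv2.drawMarker(i,tuple(int(round(v)) for v in p),(0,0,255),0,8,1)
cv2.imwrite(sys.argv[2],i[50:480,120:520])
print(delta(s,C+RT[:,0]*.020,RT))
E
python3 hov.py "[.6158,.121,.0777]" pics/w16.png
```

```text
37.925 [0.5936 0.1218 0.1292] [0.29 0.06 0.83]
(array([ 30. ,  -0.8, -70. ]), array([-0.01, -0.06, -0.03]))
```

View pics/w16.png

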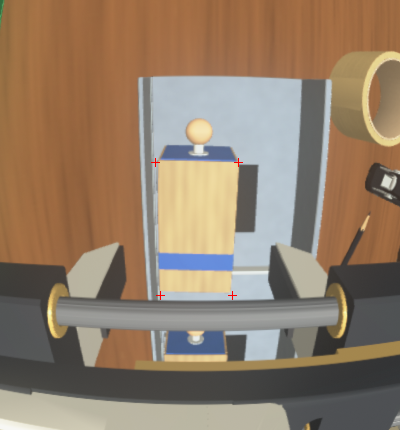

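Emit:
jog_arm(moves=[{"translation": [10,1,-23],"twist": [0,0,0]},{"translation": [20,1,-46],"twist": [0,0,0]},{"translation": [30,1,-69],"twist": [0,0,0]},{"translation": [30,1,-69],"twist": [0,0,0]},{"translation": [30,1,-69],"twist": [0,0,0]}], jaw=70)

```text
clock: 38.6
eef_pos: [0.6241, 0.1228, 0.0616]
orientation: [0.59, 0.59, 0.39, -0.39]
contact_force: [-0.2, 0.0, 0.0]
gripper_width: 0.0702
```

Emit:
jog_arm(moves=[{"translation": [0,0,0],"twist": [0,0,0]},{"translation": [0,0,0],"twist": [0,0,0]},{"translation": [0,0,0],"twist": [0,0,0]},{"translation": [0,0,0],"twist": [0,0,0]},{"translation": [-10,0,25],"twist": [0,0,0]},{"translation": [-23,0,55],"twist": [0,0,0]},{"translation": [-45,0,110],"twist": [0,0,0]},{"translation": [-45,0,110],"twist": [0,0,0]},{"translation": [-45,0,110],"twist": [0,0,0]}], jaw=35, squeeze=40)

```text
clock: 39.72
eef_pos: [0.5789, 0.1216, 0.1706]
orientation: [0.59, 0.59, 0.39, -0.391]
contact_force: [-0.5, -0.3, -1.1]
gripper_width: 0.0448
```

```bash
python3 - <<'E'
from h import *
from bench import manip
s=manip.state();print(s['clock'],np.round(s['contact_force'],2))
print(delta(s,*place(GT,.010,.043,90,.12)))
E
```

```text
39.725 [-0.51 -0.28 -1.1 ]
(array([-145.9,  142.1,  -36.6]), array([-16.52,  18.91,  81.41]))
```

Emit:
jog_arm(moves=[{"translation": [-60,10,10],"twist": [-3,4,8]},{"translation": [-146,142,0],"twist": [-16.5,18.9,81.4]},{"translation": [-146,142,0],"twist": [-16.5,18.9,81.4]},{"translation": [-146,142,0],"twist": [-16.5,18.9,81.4]},{"translation": [-146,142,0],"twist": [-16.5,18.9,81.4]},{"translation": [-146,142,0],"twist": [-16.5,18.9,81.4]},{"translation": [-146,142,0],"twist": [-16.5,18.9,81.4]},{"translation": [-146,142,0],"twist": [-16.5,18.9,81.4]},{"translation": [-146,142,-36],"twist": [-16.5,18.9,81.4]},{"translation": [-146,142,-36],"twist": [-16.5,18.9,81.4]},{"translation": [-146,142,-36],"twist": [-16.5,18.9,81.4]}])

```text
clock: 41.1
eef_pos: [0.4325, 0.2647, 0.1345]
orientation: [0.705, 0.046, 0.707, -0.046]
contact_force: [-0.2, 0.6, -1.0]
gripper_width: 0.0451
```

```bash
python3 - <<'E'
from h import *
from bench import manip
import cv2
s=manip.state();i=manip.capture("wrist")['img']
print(s['clock'],np.round(s['eef_pos'],4))
print(delta(s,*place(GT,.010,.043,90,.0)))
cv2.imwrite('pics/w17.png',i)
E
```

```text
41.1 [0.4325 0.2647 0.1345]
(array([   0.6,   -1.1, -120.5]), array([-0.01, -0.15, -0.04]))
```

View pics/w17.png

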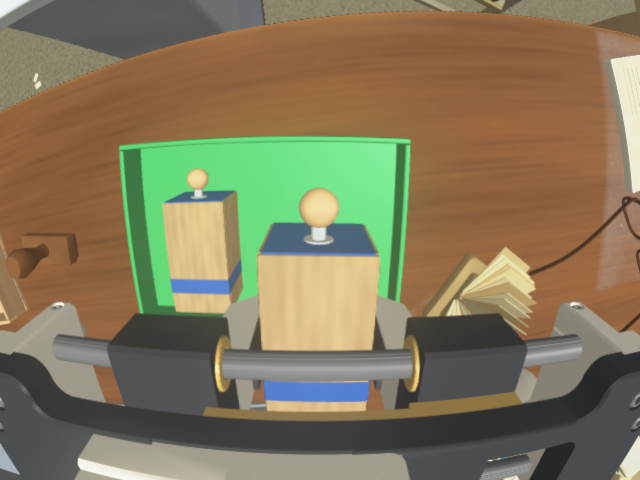

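```bash
python3 - <<'E'
from h import *
import cv2
for u,v in[(173,275),(187,283),(215,243),(200,233)]:
    print(atz(T,u,v,.0)[:2],atz(T,u,v,.06)[:2])
a=cv2.imread('pics/top0.png')[215:300,150:240];b=cv2.imread('pics/scene0.png')[210:275,200:270]
cv2.imwrite('pics/book.png',np.hstack([cv2.resize(a,(420,397),interpolation=2),cv2.resize(b,(380,397),interpolation=2)]))
E
```

```text
[0.4669069  0.44283388] [0.46611796 0.42706906]
[0.44841427 0.41111434] [0.44847818 0.39681238]
[0.53788075 0.34784524] [0.53381861 0.33646114]
[0.56117539 0.38193774] [0.55603894 0.36898135]
```

View pics/book.png

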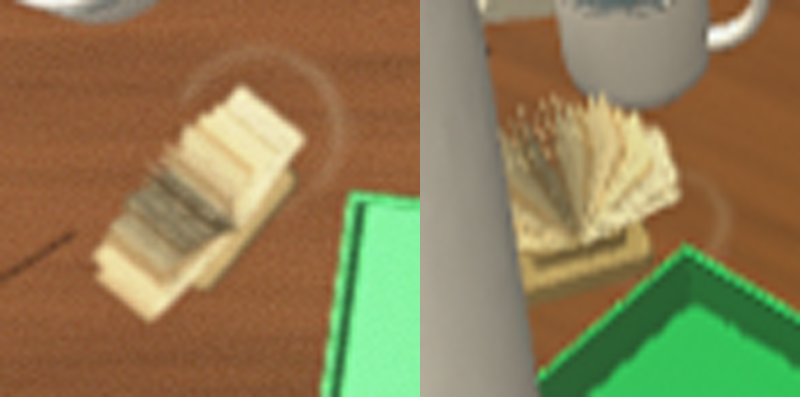

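Emit:
jog_arm(moves=[{"translation": [0,-4,-40],"twist": [0,0,0]},{"translation": [0,-4,-80],"twist": [0,0,0]},{"translation": [0,-4,-105],"twist": [0,0,0]},{"translation": [0,-4,-112],"twist": [0,0,0]},{"translation": [0,-4,-115],"twist": [0,0,0]},{"translation": [0,-4,-116],"twist": [0,0,0]},{"translation": [0,-4,-116],"twist": [0,0,0]}])

```text
clock: 42.02
eef_pos: [0.4336, 0.2608, 0.0196]
orientation: [0.706, 0.046, 0.706, -0.046]
contact_force: [-0.2, 0.9, -1.0]
gripper_width: 0.0448
```

Emit:
jog_arm(moves=[{"translation": [0,0,-1],"twist": [0,0,0]},{"translation": [0,0,-1.5],"twist": [0,0,0]},{"translation": [0,0,-1.5],"twist": [0,0,0]}])

```text
clock: 42.4
eef_pos: [0.4336, 0.2608, 0.0194]
orientation: [0.706, 0.046, 0.705, -0.046]
contact_force: [-4.1, -4.0, 19.0]
gripper_width: 0.0448
```

Contact made; release and retreat.

Emit:
jog_arm(moves=[{"translation": [0,0,0.5],"twist": [0,0,0]},{"translation": [0,0,0.5],"twist": [0,0,0]},{"translation": [0,0,0.5],"twist": [0,0,0]},{"translation": [0,0,20],"twist": [0,0,0]},{"translation": [0,0,60],"twist": [0,0,0]},{"translation": [0,0,110],"twist": [0,0,0]},{"translation": [0,0,130],"twist": [0,0,0]},{"translation": [0,0,130],"twist": [0,0,0]}], jaw=60)

```text
clock: 43.4
eef_pos: [0.4339, 0.2608, 0.1488]
orientation: [0.706, 0.046, 0.705, -0.045]
contact_force: [0.3, -0.1, -0.6]
gripper_width: 0.0601
```

```bash
python3 - <<'E'
from h import *
from bench import manip
import cv2
s=manip.state();i=manip.capture("wrist")['img'];cv2.imwrite('pics/w18.png',i[100:480])
print(s['clock'],np.round(s['eef_pos'],4),s['contact_force'])
C=np.array([.6158,.0382-.056,.0774])
print(delta(s,C+RT[:,0]*(.02-.075),RT))
E
```

```text
43.4 [0.4339 0.2608 0.1488] [ 0.3151262  -0.07248937 -0.56057789]
(array([ 160.4, -278.6,  -20.8]), array([ 16.58, -18.72, -81.35]))
```

View pics/w18.png

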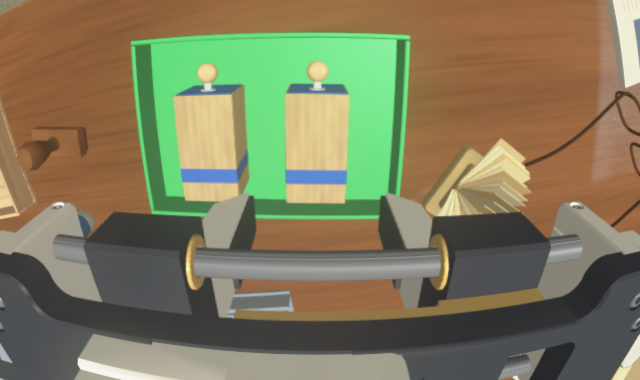

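Emit:
jog_arm(moves=[{"translation": [20,-10,20],"twist": [3,-4,-16]},{"translation": [160,-278,25],"twist": [16.6,-18.7,-81.3]},{"translation": [160,-278,25],"twist": [16.6,-18.7,-81.3]},{"translation": [160,-278,25],"twist": [16.6,-18.7,-81.3]},{"translation": [160,-278,25],"twist": [16.6,-18.7,-81.3]},{"translation": [160,-278,25],"twist": [16.6,-18.7,-81.3]},{"translation": [160,-278,25],"twist": [16.6,-18.7,-81.3]},{"translation": [160,-278,25],"twist": [16.6,-18.7,-81.3]},{"translation": [160,-278,25],"twist": [16.6,-18.7,-81.3]},{"translation": [160,-278,-20],"twist": [16.6,-18.7,-81.3]},{"translation": [160,-278,-20],"twist": [16.6,-18.7,-81.3]},{"translation": [160,-278,-20],"twist": [16.6,-18.7,-81.3]}], jaw=70)

```text
clock: 44.95
eef_pos: [0.5933, -0.0169, 0.1275]
orientation: [0.589, 0.589, 0.393, -0.389]
contact_force: [0.6, -0.1, 0.4]
gripper_width: 0.07
```

```bash
python3 hov.py "[.6158,-.0178,.0774]" pics/w19.png
```

```text
44.95 [ 0.5933 -0.0169  0.1275] [ 0.59 -0.12  0.36]
(array([ 30.3,  -0.9, -68.5]), array([-0.17, -0.11, -0.28]))
```

View pics/w19.png

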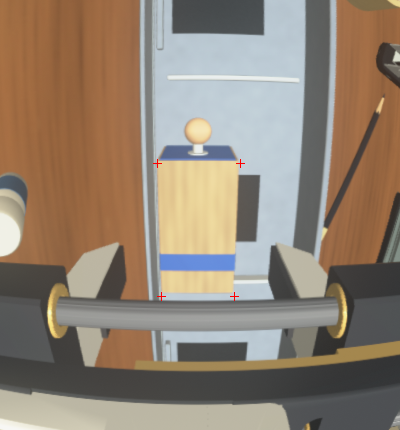

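Emit:
jog_arm(moves=[{"translation": [10,1,-23],"twist": [0,0,0]},{"translation": [20,1,-46],"twist": [0,0,0]},{"translation": [30,1,-68.5],"twist": [0,0,0]},{"translation": [30,1,-68.5],"twist": [0,0,0]},{"translation": [30,1,-68.5],"twist": [0,0,0]}], jaw=70)

```text
clock: 45.62
eef_pos: [0.6236, -0.0164, 0.0601]
orientation: [0.589, 0.59, 0.392, -0.389]
contact_force: [-0.1, 0.3, 1.3]
gripper_width: 0.0703
```

Emit:
jog_arm(moves=[{"translation": [0,0,0],"twist": [0,0,0]},{"translation": [0,0,0],"twist": [0,0,0]},{"translation": [0,0,0],"twist": [0,0,0]},{"translation": [0,0,0],"twist": [0,0,0]},{"translation": [-4,0,10],"twist": [0,0,0]},{"translation": [-12,0,30],"twist": [0,0,0]},{"translation": [-23,0,60],"twist": [0,0,0]},{"translation": [-40,0,95],"twist": [0,0,0]},{"translation": [-48,0,120],"twist": [0,0,0]},{"translation": [-48,0,120],"twist": [0,0,0]},{"translation": [-48,0,120],"twist": [0,0,0]}], jaw=35, squeeze=55)

```text
clock: 47.0
eef_pos: [0.5736, -0.0173, 0.1774]
orientation: [0.588, 0.589, 0.392, -0.39]
contact_force: [-0.3, -0.9, -8.0]
gripper_width: 0.0447
```

```bash
python3 - <<'E'
from h import *
from bench import manip
import cv2
s=manip.state();print(s['clock'],np.round(s['contact_force'],2),s['gripper_width'])
i=manip.capture("wrist")['img'];cv2.imwrite('pics/w20.png',i[50:480,120:520])
print(delta(s,*place(WT,0,-.005,0,.12)))
E
```

```text
47.0 [-0.33 -0.88 -7.99] 0.04474813579914991
(array([-169.2, -170.8,  -43.4]), array([-1.07, 22.76,  4.47]))
```

View pics/w20.png

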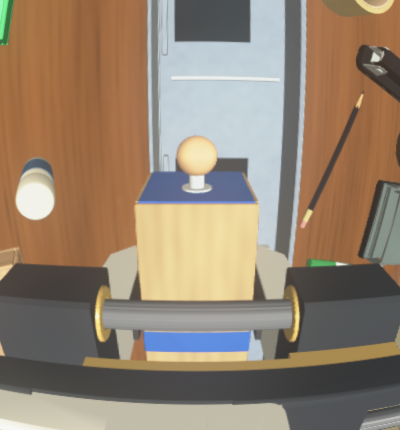

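Emit:
jog_arm(moves=[{"translation": [-20,-50,5],"twist": [0,5,1]},{"translation": [-60,-100,5],"twist": [0,10,2]},{"translation": [-110,-145,5],"twist": [-0.5,17,3]},{"translation": [-169,-171,0],"twist": [-1,22.8,4.5]},{"translation": [-169,-171,0],"twist": [-1,22.8,4.5]},{"translation": [-169,-171,-43],"twist": [-1,22.8,4.5]},{"translation": [-169,-171,-43],"twist": [-1,22.8,4.5]},{"translation": [-169,-171,-43],"twist": [-1,22.8,4.5]}])

```text
clock: 48.05
eef_pos: [0.4071, -0.1867, 0.136]
orientation: [0.52, 0.48, 0.52, -0.477]
contact_force: [-0.1, 0.4, -5.9]
gripper_width: 0.0447
```

```bash
python3 - <<'E'
from h import *
from bench import manip
import cv2
s=manip.state();i=manip.capture("wrist")['img']
print(s['clock'],np.round(s['eef_pos'],4))
print(delta(s,*place(WT,0,-.005,0,.0)))
cv2.imwrite('pics/w21.png',i)
E
```

```text
48.05 [ 0.4071 -0.1867  0.136 ]
(array([  -2.7,   -1.4, -122. ]), array([-0.18,  0.16, -0.16]))
```

View pics/w21.png

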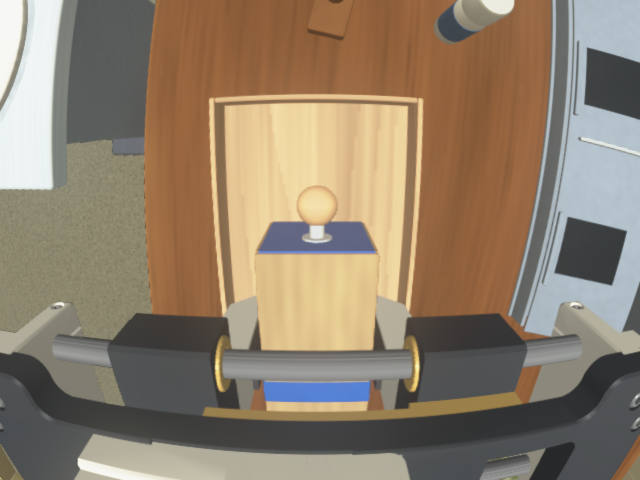

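Emit:
jog_arm(moves=[{"translation": [-2,-1,-40],"twist": [0,0,0]},{"translation": [-2,-1,-80],"twist": [0,0,0]},{"translation": [-2,-1,-105],"twist": [0,0,0]},{"translation": [-2,-1,-112],"twist": [0,0,0]},{"translation": [-2,-1,-115],"twist": [0,0,0]},{"translation": [-2,-1,-116],"twist": [0,0,0]},{"translation": [-2,-1,-116],"twist": [0,0,0]}])

```text
clock: 48.98
eef_pos: [0.4047, -0.189, 0.0206]
orientation: [0.52, 0.48, 0.519, -0.478]
contact_force: [0.5, -0.5, -7.2]
gripper_width: 0.0445
```

Emit:
jog_arm(moves=[{"translation": [0,0,-1],"twist": [0,0,0]},{"translation": [0,0,-2],"twist": [0,0,0]},{"translation": [0,0,-2],"twist": [0,0,0]}])

```text
clock: 49.35
eef_pos: [0.4041, -0.1888, 0.018]
orientation: [0.52, 0.48, 0.52, -0.478]
contact_force: [-0.3, 0.5, -0.7]
gripper_width: 0.045
```

Weight transferred to the floor (-7 → -0.7 N); release.

Emit:
jog_arm(moves=[{"translation": [0,0,-0.5],"twist": [0,0,0]},{"translation": [0,0,-0.5],"twist": [0,0,0]},{"translation": [0,0,-0.5],"twist": [0,0,0]},{"translation": [0,0,0],"twist": [0,0,0]},{"translation": [0,0,20],"twist": [0,0,0]},{"translation": [0,0,60],"twist": [0,0,0]},{"translation": [0,0,110],"twist": [0,0,0]},{"translation": [0,0,160],"twist": [0,0,0]},{"translation": [0,-60,200],"twist": [0,0,0]},{"translation": [0,-60,200],"twist": [0,0,0]}], jaw=62)

```text
clock: 50.6
eef_pos: [0.4049, -0.253, 0.2203]
orientation: [0.521, 0.481, 0.517, -0.48]
contact_force: [0.4, 0.3, -1.1]
gripper_width: 0.0619
```

```bash
python3 - <<'E'
from h import *
from bench import manip
import cv2
s=manip.state();i=manip.capture("wrist")['img'];t=manip.capture("top")['img'];q=manip.capture("scene")['img']
print(s['clock'],np.round(s['eef_pos'],4),np.round(s['contact_force'],2))
cv2.imwrite('pics/end_a.png',np.hstack([cv2.resize(i,(400,300)),q[180:480,180:580]]));cv2.imwrite('pics/end_t.png',t)
E
```

```text
50.6 [ 0.4049 -0.253   0.2203] [ 0.4   0.33 -1.15]
```

View pics/end_a.png

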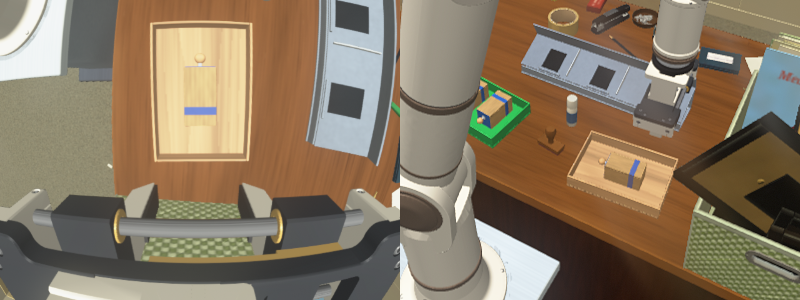

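View pics/end_t.png

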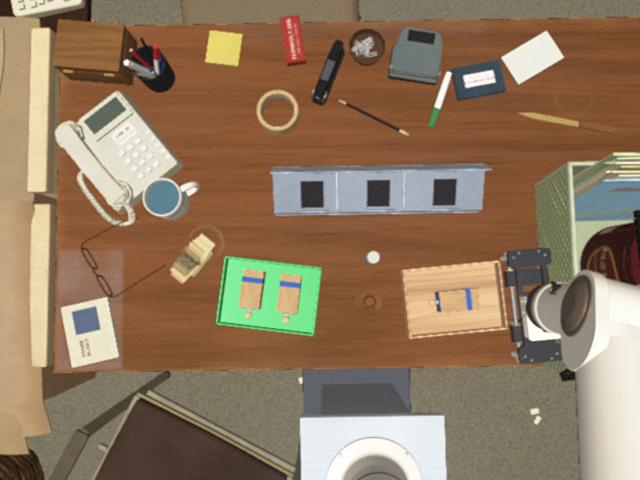

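```bash
python3 -c "
from bench import manip
print(manip.hand_in())"
```

```text
the job is handed in; nothing more can be done
None
```

I tipped each box by its knob, found the middle one full, and put all three boxes in their trays. I handed the job in at about 50.6 s of the 72 s; it reports no verdict.

- **Weights:** tipping the middle box read about −5 N against about −1.1 to −1.3 N for the left and right boxes. When carried, the middle box read 8 N, the right one about 1.3 N and the left one about 1.1 N.
- **Tipping:** on the first pass the two empty boxes may have tipped only a little over 4°, because the pinch partly held them level. One image fit of the right box gave about 4.4°, close to the 3.7° limit. I tipped the right box further there and then, and afterwards repeated all three in order, turning the wrist slightly. In that pass the boxes tilted clearly more, an estimated 8°, and the feet hardly moved. I judged this from pictures, not an exact measurement. Which pass the judge counted is not known.
- **Placing:** the middle box is in the wooden tray. The left and right boxes are side by side in the green tray, turned 90°. All are flat, upright and released. The right box was pressed to about 38 N as it was set down, well under the 150 N limit; the other two were lighter.
- **Last checks:** the final pictures show all three boxes inside their trays. The rubber stamp, glue stick and mug are where they were in the first top-camera picture, by eye. The gripper is clear with no real force on it.

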